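# Load and close a resin curing station

### The job

Get the resin castings into the curing station: pull the lamp hood up its toothed rail by at least five teeth and let it hang on the pawl, put every casting that lies on the table beside each other in the drawn-out tray, and push the tray fully home under the raised hood. Then hold the pawl's thumb pad down so that the hood sinks all the way down over the castings. Last, take the orange shield panel out of its rack and lean it squarely, foot on the table, against the middle of the bar across the station's front, and leave the bottles and the cup where they are.

Things in the scene. Friction and masses are not known exactly. Their poses are not given: they have to be found in the camera images.
- station: the fixed station; origin on the table under the hood's middle, x away from the robot (yaw within 8 degrees), y left; its frame is called 'station'. Base plate 6 mm. Column at x = 95 mm, 155 mm high. Front rest bar: round, 12 mm thick, along y from -62 to 62 mm at x = -90 mm, its centre 100 mm above the table, on posts at y = +-55 mm; the table before it is clear.
- hood (a joint): height of the hood above its lowest, 0 to 0.091 m. White hood 140 x 140 mm, open below, 0.55 kg, on a toothed rail; lowered, its skirt ends 28 mm and its top lies 75 mm above the table. Seven teeth 12 mm apart: pulled up with 7 to 15 N it clicks past the pawl; let go, it hangs within 2 mm of 12, 24, .. 84 mm (fifth: 60). With the pawl clear it sinks, damped, at 5 to 8 cm/s.
- hood_knob (a point): middle of the upright black knob on top of the hood's rail (24 mm across, 30 mm tall, its top 15 mm above this point); grip it from above and pull up. At station x = 95, y = 0 mm, height 225 mm with the hood down; rises with the hood.
- pawl (a joint): angle of the sprung pawl, rad: 0 = nose engaged under the teeth, up to 0.40 = fully tilted clear. From about 0.2 on the hood is free to sink; it springs back when let go.
- pawl_pad (a point): centre of the top of the pawl's round black thumb pad (28 mm across), left of the column at station x = 95, y = 101 mm, 162 mm above the table at rest. Pressed straight down 25 to 30 mm with 2 to 8 N it tilts the nose clear of the teeth; its stop is about 33 mm down.
- tray (a joint): how far the tray is drawn out to the right (station -y), m: 0 = fully home under the hood, 0.17 = fully out. It slides with about 1.5 to 3 N and stays where it is left.
- tray_in (a point): centre of the tray's inner floor (10 mm above the table), axes as the station. Inside 118 x 118 mm, walls 11 mm above the floor. Room for four castings.
- tray_knob (a point): top centre of the upright black knob of the tray, 16 mm across, 44 mm tall, on an arm 145 mm to the right (station -y) of the tray's centre; its top is 58 mm above the table.
- casting0: a pale resin casting: upright round disc 34 mm across and 30 mm tall, about 35 g; origin at the centre of its underside. Some starts lack it.
- casting1: a pale resin casting: upright round disc 34 mm across and 30 mm tall, about 35 g; origin at the centre of its underside. Some starts lack it.
- casting2: a pale resin casting: square block 34 x 34 mm, 30 mm tall, about 40 g, origin at the centre of its underside, sides along its x and y. Some starts lack it.
- casting3: a pale resin casting: square block 34 x 34 mm, 30 mm tall, about 40 g, origin at the centre of its underside, sides along its x and y. Some starts lack it.
- shield: the orange light-shield panel, 6 mm thick (its x), 120 mm wide (its y), 150 mm tall (its z), 0.15 kg; origin at the centre of its lower edge. At the start it stands upright in the slot of its rack. When leant, its top points away from the robot against the front bar.
- shield_top (a point): centre of the panel's upper edge.
- rack: the fixed wooden rack on the left: base 100 x 130 mm, two cheeks 130 mm long rising to 48 mm above the table with a slot 9.6 mm wide between them, slot floor 8 mm above the table; origin on the table at the slot's middle, slot along its y.
- bottle_a: bystander: a small capped paint bottle, 32 mm across, 75 mm tall; origin at the centre of its underside; leave it alone.
- bottle_b: bystander: a second such bottle; origin at the centre of its underside; leave it alone.
- cup: bystander: an open paper mixing cup, 70 mm across the rim, 80 mm tall; origin at the centre of its underside; leave it alone.

How it is judged:
By the outcome, as a careful person would: the job done as asked, in the order asked, and still so for the second after the job is handed in, with the robot touching nothing.
Of casting0, casting1, casting2, casting3 only 2 to 4 are there at a start; the rules pass over those that are not, and their reading is None.
At some moment in a run one of casting0, casting1, casting2, casting3 may be knocked a few centimetres aside while the robot is not near it.
It also fails if it takes over 210 s, if anything falls off the work surface, if the arm or the gripper's body presses on something with over 40 N, if the wrist force passes 120 N, or if a joint passes its speed limit or range.

### The arm

A 7-joint arm with a two-finger parallel gripper is mounted at the origin on the work surface. World frame = base frame: x ahead of the robot, y to its left, z up, the work surface at z = 0. Lengths are in m, angles in degrees, forces in N, time in s.
With the tool pointing down it reaches from about 0.425 to 0.875 m from the base axis. Payload 4.7 kg.
Tool frame: the origin (TCP) lies on the centre line of the jaws, within the pads' length; the fingertips stand 14 mm ahead of it and the grasp point (between the pads) lies 5 mm behind it; z points along the fingers, y is the line along which they close (so a half turn about z gives the same grasp; the last joint's range is limited). The gripper opens to 87 mm and grips with 3 to 60 N. Pads are 19 mm wide; open, the fingers measure 117 mm over their backs; the gripper's body (75 mm by 190 mm) begins 51 mm behind the grasp point.
Start: joints at [77.412, 18.392, -4.016, 83.108, 1.295, 78.541, -3.26], TCP at [0.151, -0.632, 0.237] pointing down, gripper open.
Joint ranges: [-163.93, 163.93], [-17.29, 119.83], [-79.2, 71.16], [3.27, 140.29], [-89.18, 269.18], [5.43, 117.66], [-154.24, 154.24]. Speed limits (degrees/s): [147.25, 147.25, 180, 180, 180, 180, 180].

### API

Orientations are given as [roll, pitch, yaw] about the fixed x, y, z axes, in that order (R = Rz(yaw) Ry(pitch) Rx(roll)).
In Python, from cell import env gives the robot as it stands.
- The arm moves only by the tool jog_arm, never from a script. Its argument "motion" is a list that holds one entry, the list of rows, each a list of 7 numbers: the shift along the tool's x, y, z in units of 0.1 m (1.0 is 0.1 m), then the turn, a rotation vector about the tool's x, y, z in units of 180 degrees (1.0 is 180 degrees), then the closure, from 0 (fully open) to 1 (shut). A call has 1 to 5 rows; each row is the pose to reach, as a shift and turn from the pose commanded when the call began, along the tool's axes at that moment, turning the shorter way round; what a row does not reach only later rows make up. A row lasts 1/10 s, in which the tool goes at most 50 mm and 8.59 degrees, less where a joint would pass 70% of its speed; a pose out of reach is approached as far as the arm can. A call with a number of a shift or a turn outside -1 to 1 is refused whole. A call with a gripper value outside its range is refused whole. The fingers move at their own pace and stop on an object; "grip_force" is the grip in N (left out, the last holds). Time passes only in rows, so rows that repeat a pose let the fingers close. It gives the time, the measured TCP pose, the force, the opening and the grip force at its end, in the units of the state.
- env.get_obs(): the state, without advancing time (a new reading comes with each control period).
- env.read_camera(name): name is "scene" or "top"; returns (picture, depth): 480x640x3 uint8, red, green, blue; 480x640 float32, m along the optical axis (not along the pixel's ray), 0 where there is no reading.
- env.camera_info(name): a dict with "camera_matrix" (3x3 intrinsics, pixels), "origin" and "orientation" of the camera in the world. Camera axes: x right, y down, z forward; pixel columns grow to the right and rows downward; lengths in m; the calibration is good to about 2 mm. A picture is of the moment at which its call begins. camera_info takes no time and is no camera call.
- env.sign_off(): hands the job in; it is judged then, once.
The state is a dict: "time_s": time; "qpos": joint angles; "joint_velocities": joint speeds; "effort": joint torques, N m; "tool_pos": TCP position; "tool_rot": TCP orientation; "force": force on the tool from outside, world axes, zero at the start; "wrist_torque": the same for the moment, N m; "grip_width": finger opening in m; "grasp_force": force on a finger pad.
Only numpy, scipy, OpenCV 4.12 (cv2) and the standard library are available. Lean on these libraries where they do the work, as an engineer would, in place of code of your own. Each camera call takes 0.05 s, during which the arm holds its last target. There are 200 camera calls.

## Working session

There is one attempt and no reset: what is moved stays moved. The work goes in short steps, Python scripts to look and compute and a tool call to move; the robot and the scene stay as the last step left them, time stands still between calls to the robot, and variables do not carry over. Pictures are saved under pics/ and viewed, at most 14 in all, crops included, and the job is handed in when it is done.

Besides the shell and the picture viewer there is one more tool, called after "Request:" by a JSON object that holds its "op" and its "data". jog_arm: Moves the arm, as the interface text tells. Shifts and turns lie within -1 to 1; 1 stands for 0.1 m of shift or 180 degrees of turn. Its arguments: {"type":"object","properties":{"motion":{"type":"array","items":{"type":"array","items":{"type":"array","items":{"type":"number"}}}},"grip_force":{"type":"number"}},"required":["motion"]}

```bash
ls; mkdir -p pics
python3 - <<'E'
from cell import env
import cv2, numpy as np
print(env.get_obs())
for n in ("scene","top"):
    i=env.camera_info(n); print(n,i)
    p,d=env.read_camera(n)
    cv2.imwrite(f"pics/{n}0.png",p[:,:,::-1]); np.savez(f"{n}0.npz",p=p,d=d)
E
```

```text
pics
{'time_s': 0.0, 'qpos': array([77.4124387 , 18.44048118, -4.01554115, 83.17395857,  1.2956033 ,
       78.5408284 , -3.2618777 ]), 'joint_velocities': array([ 0.0710843 ,  0.07890325,  0.0259157 , -0.00314275,  0.0366349 ,
       -0.02252551,  0.0483315 ]), 'effort': array([ 9.58043483e-05, -4.91291177e+01, -4.03586654e-01, -3.12522483e+01,
       -6.38216618e-02,  4.37113491e-02,  1.62532306e-04]), 'tool_pos': array([ 0.15041344, -0.63182209,  0.23545365]), 'tool_rot': array([-1.79890008e+02,  6.28681797e-03,  1.33955481e+01]), 'force': array([0.69379986, 0.65540625, 0.321182  ]), 'wrist_torque': array([-0.00898858, -0.02506239,  0.03119488]), 'grasp_force': 0.0, 'grip_width': 0.08733364945993768}
scene {'camera_matrix': array([[484.1897487 ,   0.        , 325.52920355],
       [  0.        , 484.1897487 , 231.89007208],
       [  0.        ,   0.        ,   1.        ]]), 'origin': array([ 1.46881237, -0.13807513,  0.73122728]), 'orientation': array([-122.86359563,    0.97674678,   80.94478316])}
top {'camera_matrix': array([[506.14867712,   0.        , 313.90866331],
       [  0.        , 506.14867712, 249.56147291],
       [  0.        ,   0.        ,   1.        ]]), 'origin': array([ 0.33040233, -0.01495822,  1.31218039]), 'orientation': array([-168.32075706,    0.23438321,  -92.74362594])}
```

View pics/scene0.png

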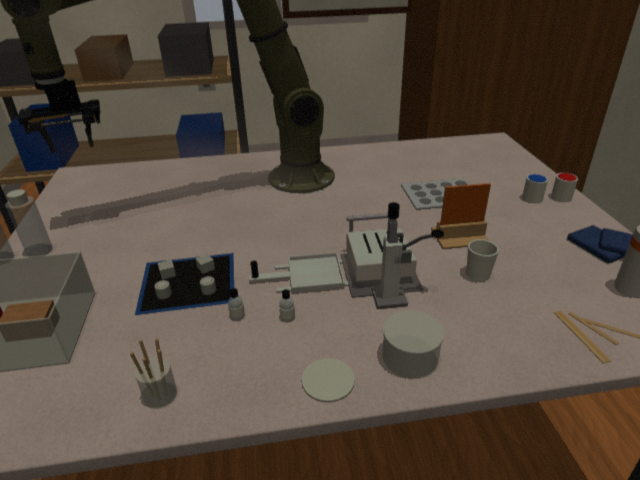

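View pics/top0.png

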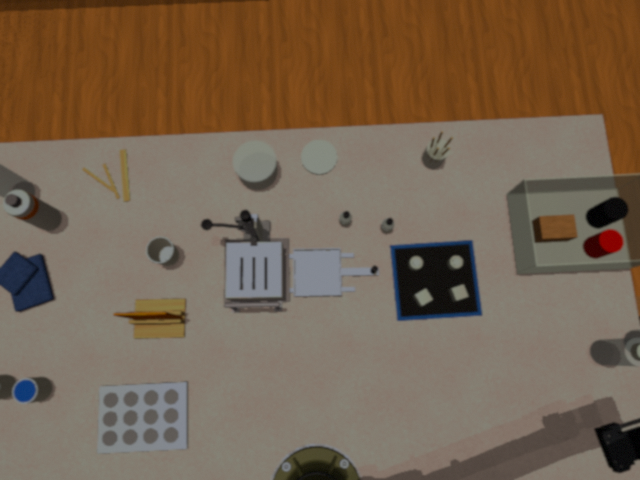

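The scene view shows the hood at (380,255), the pawl pad at (437,233), the tray at (315,272) and its knob at (255,270). Four castings sit on the black mat at about (185,278), and the shield is in its rack at (463,210). In the top view the castings are at (416,262), (456,262), (424,297) and (459,292), the tray at (317,273), the hood knob at (245,217), the pad at (206,224) and the shield at (150,316).

```bash
cat > h.py <<'E'
import numpy as np, cv2
from scipy.spatial.transform import Rotation as R
from cell import env
def cam(n):
    i=env.camera_info(n); return i["camera_matrix"],np.array(i["origin"]),R.from_euler("xyz",i["orientation"],degrees=True).as_matrix()
def ray(n,uv):
    K,o,M=cam(n); d=np.linalg.inv(K)@[uv[0],uv[1],1]; return o,M@d
def onplane(n,uv,z):
    o,d=ray(n,uv); return o+d*(z-o[2])/d[2]
def tri(a,b):   # pixel in scene, pixel in top -> midpoint, gap
    o1,d1=ray("scene",a); o2,d2=ray("top",b)
    s=np.linalg.lstsq(np.c_[d1,-d2],o2-o1,rcond=None)[0]
    p,q=o1+s[0]*d1,o2+s[1]*d2; return (p+q)/2,np.linalg.norm(p-q)
def cloud(n,d):
    K,o,M=cam(n); v,u=np.mgrid[:480,:640]
    c=np.stack([(u-K[0,2])/K[0,0]*d,(v-K[1,2])/K[1,1]*d,d],-1); return c@M.T+o
def proj(n,P):
    K,o,M=cam(n); c=(np.atleast_2d(P)-o)@M; q=c@K.T; return q[:,:2]/q[:,2:]
def shot(n,f=None):
    p,d=env.read_camera(n)
    if f: cv2.imwrite(f"pics/{f}.png",p[:,:,::-1])
    return p,d
E
python3 - <<'E'
from h import *
np.set_printoptions(precision=4,suppress=True)
S=np.load("scene0.npz");T=np.load("top0.npz")
a=cv2.resize(S["p"][180:330,225:500],None,fx=2.9,fy=2.9,interpolation=3)[:,:798]
b=cv2.resize(T["p"][195:350,110:390],None,fx=2.85,fy=2.85,interpolation=3)[:,:798]
cv2.imwrite("pics/zs.png",a[:,:,::-1]);cv2.imwrite("pics/zt.png",b[:,:,::-1])
# castings: blobs above table in both clouds
for n,D in(("scene",S),("top",T)):
    C=cloud(n,D["d"]); z=C[...,2]
    m=((z>.022)&(z<.045)&(C[...,0]>.35)&(C[...,0]<.75)&(C[...,1]>-.48)&(C[...,1]<-.18)).astype(np.uint8)
    k,l,st,_=cv2.connectedComponentsWithStats(m)
    print(n,"table z",np.median(z[(C[...,0]>.3)&(C[...,0]<.4)&(abs(C[...,1])<.2)]))
    for j in range(1,k):
        if st[j,4]>40:
            P=C[l==j]; print(st[j],P.mean(0),np.median(P[:,2]),P.max(0)-P.min(0))
E
```

```text
scene table z 0.000783712405289072
[196 253  18  14 151] [ 0.4626 -0.2937  0.0292] 0.029912953120407315 [0.0453 0.0425 0.0113]
[158 259  16  14 151] [ 0.4703 -0.3862  0.0291] 0.02975769753195323 [0.0387 0.0388 0.0116]
[200 276  15  13 140] [ 0.5524 -0.2831  0.0291] 0.02990568938737498 [0.0387 0.0321 0.0116]
[154 280  16  12 142] [ 0.5486 -0.3855  0.0292] 0.029556084515908354 [0.0357 0.0325 0.0119]
[228 300  16  14 130] [ 0.6619 -0.2159  0.0338] 0.03391362705830042 [0.0209 0.0322 0.0226]
top table z 0.0005248598427178841
[381 223  13   9  41] [ 0.6417 -0.2109  0.0349] 0.03560824378388672 [0.0205 0.0293 0.021 ]
[449 255  13  14 137] [ 0.5461 -0.3836  0.0296] 0.029547433907415988 [0.0335 0.0326 0.0125]
[409 256  14  13 135] [ 0.5496 -0.2813  0.0298] 0.02963985301835459 [0.0315 0.0329 0.0152]
[451 284  17  17 184] [ 0.4673 -0.3848  0.0294] 0.02965092096848221 [0.0399 0.0386 0.0159]
[414 288  18  18 181] [ 0.46   -0.2921  0.0294] 0.029376885940142428 [0.0421 0.0408 0.0133]
```

View pics/zs.png

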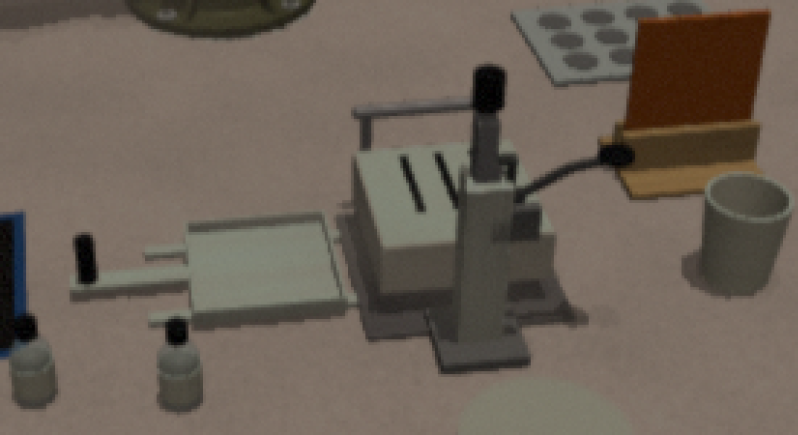

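View pics/zt.png

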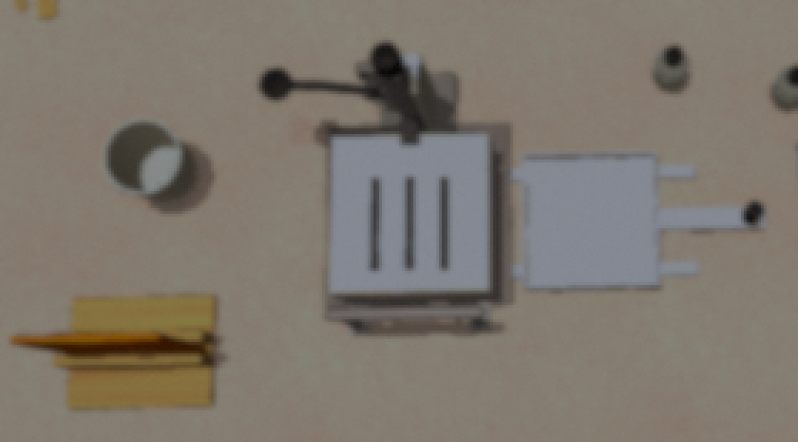

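The crops show the hood top spanning (330,135)-(490,293) in the top crop, the hood knob at (386,60), the pad at (275,83) and the tray at (592,222). The tray knob is at (753,212), and the shield's top edge runs roughly (12,340)-(205,338). Next I'll measure these numerically.

Run:
```python
from h import *
np.set_printoptions(precision=4,suppress=True)
S=np.load("scene0.npz");T=np.load("top0.npz")
Cs=cloud("scene",S["d"]);Ct=cloud("top",T["d"])
def rect(P,t):
    r=cv2.minAreaRect((P[:,:2]*1000).astype(np.float32)); print(t,"c",np.round(r[0],1),"size",np.round(r[1],1),"ang",round(r[2],2),"z",np.round(np.median(P[:,2]),4)); return r
def reg(C,x0,x1,y0,y1,z0,z1):
    return C[(C[...,0]>x0)&(C[...,0]<x1)&(C[...,1]>y0)&(C[...,1]<y1)&(C[...,2]>z0)&(C[...,2]<z1)]
for n,C,D in(("scene",Cs,S),("top",Ct,T)):
    print(n)
    rect(reg(C,.4,.62,.0,.25,.068,.082),"hood")
    P=reg(C,.42,.6,-.16,.02,.005,.03); rect(P,"tray"); 
    P=reg(C,.42,.6,-.16,.02,.003,.014); print("floor z",np.median(P[:,2]))
    P=reg(C,.45,.65,.0,.25,.215,.27); print("hknob",P.mean(0),P.min(0),P.max(0),len(P)); Q=P[P[:,2]>.233]; print("  top",Q.mean(0),len(Q))
    P=reg(C,.5,.7,.13,.25,.13,.19); print("pad",P.mean(0),P.min(0),P.max(0),len(P))
    P=reg(C,.42,.6,-.26,-.15,.03,.08); print("tknob",P.mean(0),P.min(0),P.max(0),len(P))
    P=reg(C,.35,.55,.2,.5,.06,.2); print("shield",P.mean(0),P.min(0),P.max(0),len(P)); 
    if n=="scene" : rect(P,"sh")
    Q=P[P[:,2]>P[:,2].max()-.01]; print(" top",Q.mean(0),Q.min(0),Q.max(0)); l=np.polyfit(Q[:,1],Q[:,0],1);print("dx/dy",l)
    for zz in((.04,.055),(.0,.014)):
        P=reg(C,.3,.55,.2,.45,*zz); print("rack z",P.mean(0),P.min(0),P.max(0),len(P))
    p=D["p"].astype(int); o=(p[...,0]>p[...,2]*2+20); Z=C[o]; Z=Z[(Z[:,1]>.15)&(Z[:,1]<.5)&(Z[:,0]<.6)&(Z[:,0]>.3)]; print("wood/orange z quant",np.percentile(Z[:,2],[1,20,50,80,99]))
    P=reg(C,.36,.47,.0,.25,.085,.12); print("bar",P.mean(0),P.min(0),P.max(0),len(P)); 
    if len(P)>5: print("bar slope dx/dy",np.polyfit(P[:,1],P[:,0],1))
```

```text
scene
hood c [532.9 129.3] size [139.5 167.2] ang 88.22 z 0.0755
tray c [535.1 -67.6] size [182.2 130.4] ang 86.68 z 0.0111
floor z 0.010329149049979558
hknob [0.6438 0.1244 0.2315] [0.6265 0.1147 0.215 ] [0.65   0.1378 0.2419] 156
  top [0.6419 0.1254 0.2386] 81
pad [0.648  0.1714 0.152 ] [0.6281 0.13   0.1302] [0.6657 0.2414 0.1897] 422
tknob [ 0.5375 -0.1726  0.0467] [ 0.5261 -0.1806  0.0302] [ 0.5448 -0.1649  0.0604] 87
shield [0.4418 0.38   0.1119] [0.4328 0.2001 0.06  ] [0.4907 0.4437 0.1623] 1524
sh c [451.5 319.6] size [ 35.4 249.1] ang 10.06 z 0.1124
 top [0.4413 0.3806 0.1567] [0.4352 0.3213 0.1523] [0.4464 0.4402 0.1623]
dx/dy [0.0253 0.4316]
rack z [0.4477 0.3773 0.0478] [0.4228 0.316  0.04  ] [0.4597 0.4465 0.0548] 340
rack z [0.4426 0.3104 0.0033] [0.3    0.2001 0.    ] [0.55   0.4492 0.014 ] 1852
wood/orange z quant [-0.7562 -0.7507 -0.7463  0.0989  0.1564]
bar [0.4557 0.1149 0.1024] [0.4454 0.0653 0.0858] [0.4663 0.172  0.109 ] 213
bar slope dx/dy [0.0317 0.452 ]
top
hood c [534.7 131.7] size [140.2 170.5] ang 88.2 z 0.0751
tray c [510.  -69.9] size [179.9 179.9] ang 89.94 z 0.0103
floor z 0.009093673752028852
hknob [0.6367 0.1271 0.2365] [0.6266 0.116  0.215 ] [0.6485 0.1397 0.2444] 112
  top [0.638  0.1277 0.2395] 90
pad [0.6414 0.1896 0.154 ] [0.6285 0.1304 0.1302] [0.6633 0.2429 0.1899] 301
tknob [ 0.5339 -0.1698  0.0545] [ 0.5272 -0.1783  0.0331] [ 0.5431 -0.163   0.0644] 41
shield [0.4452 0.3619 0.125 ] [0.4361 0.2003 0.0601] [0.5483 0.4439 0.1623] 367
 top [0.4406 0.3809 0.1577] [0.4361 0.3225 0.1531] [0.4444 0.4426 0.1623]
dx/dy [0.0248 0.4311]
rack z [0.4361 0.3777 0.0476] [0.4248 0.317  0.0406] [0.4564 0.4477 0.0544] 314
rack z [0.423  0.3311 0.0037] [0.3 0.2 0. ] [0.55  0.45  0.014] 5062
wood/orange z quant [0.0051 0.0412 0.0941 0.1566 0.1613]
bar [0.4541 0.1336 0.1046] [0.4471 0.0674 0.0975] [0.4613 0.2013 0.1122] 277
bar slope dx/dy [0.0256 0.4507]
```

Request:
{"op": "jog_arm", "data": {"motion": [[[0,0,-0.3,0,0,0.042,0],[0,0,-0.6,0,0,0.0839,0],[0,0,-0.6,0,0,0.0839,0]]], "grip_force": 40}}

```text
time_s: 0.4
tool_pos: [0.1511, -0.6341, 0.3012]
tool_rot: [179.6, -0.1, -1.8]
force: [-0.4, -0.7, 0.9]
grip_width: 0.0866
grasp_force: 0.0
```

Request:
{"op": "jog_arm", "data": {"motion": [[[0.2,-0.32,0,0,0,0,0],[0.4,-0.64,0,0,0,0,0],[0.58,-0.966,0,0,0,0,0],[0.58,-0.966,0,0,0,0,0]]]}}

```text
time_s: 0.8
tool_pos: [0.2162, -0.5329, 0.2963]
tool_rot: [-179.9, -0.1, -1.2]
force: [1.7, 0.6, -0.4]
grip_width: 0.0873
grasp_force: 0.0
```

Request:
{"op": "jog_arm", "data": {"motion": [[[0.2,-0.32,0,0,0,0,0],[0.4,-0.64,0,0,0,0,0],[0.58,-0.966,0,0,0,0,0],[0.58,-0.966,0,0,0,0,0]]]}}

```text
time_s: 1.2
tool_pos: [0.2761, -0.4383, 0.2964]
tool_rot: [-179.9, -0.1, -1.2]
force: [1.2, 0.4, 0.0]
grip_width: 0.0868
grasp_force: 0.0
```

Request:
{"op": "jog_arm", "data": {"motion": [[[0.2,-0.32,0,0,0,0,0],[0.4,-0.64,0,0,0,0,0],[0.58,-0.966,0,0,0,0,0],[0.58,-0.966,0,0,0,0,0]]]}}

```text
time_s: 1.6
tool_pos: [0.3362, -0.3437, 0.2964]
tool_rot: [-179.9, -0.1, -1.2]
force: [0.8, -0.7, -0.7]
grip_width: 0.0871
grasp_force: 0.0
```

Request:
{"op": "jog_arm", "data": {"motion": [[[0.2,-0.32,0,0,0,0,0],[0.4,-0.64,0,0,0,0,0],[0.58,-0.966,0,0,0,0,0],[0.58,-0.966,0,0,0,0,0]]]}}

```text
time_s: 2.0
tool_pos: [0.3965, -0.2491, 0.2964]
tool_rot: [-179.9, -0.1, -1.2]
force: [-0.5, 0.6, 0.5]
grip_width: 0.087
grasp_force: 0.0
```

Request:
{"op": "jog_arm", "data": {"motion": [[[0.2,-0.32,0,0,0,0,0],[0.4,-0.64,0,0,0,0,0],[0.58,-0.966,0,0,0,0,0],[0.58,-0.966,0,0,0,0,0]]]}}

```text
time_s: 2.4
tool_pos: [0.4569, -0.1543, 0.2964]
tool_rot: [-179.9, -0.1, -1.3]
force: [0.7, -0.4, 0.2]
grip_width: 0.0873
grasp_force: 0.0
```

Request:
{"op": "jog_arm", "data": {"motion": [[[0.2,-0.32,0,0,0,0,0],[0.4,-0.64,0,0,0,0,0],[0.58,-0.966,0,0,0,0,0],[0.58,-0.966,0,0,0,0,0]]]}}

```text
time_s: 2.8
tool_pos: [0.5173, -0.0596, 0.2962]
tool_rot: [-179.8, -0.0, -1.3]
force: [-0.6, -0.2, -0.4]
grip_width: 0.0866
grasp_force: 0.0
```

Request:
{"op": "jog_arm", "data": {"motion": [[[0.2,-0.32,0,0,0,0,0],[0.4,-0.64,0,0,0,0,0],[0.58,-0.966,0,0,0,0,0],[0.58,-0.966,0,0,0,0,0]]]}}

```text
time_s: 3.2
tool_pos: [0.5776, 0.0348, 0.2955]
tool_rot: [-179.8, 0.0, -1.4]
force: [0.7, 0.2, -0.5]
grip_width: 0.087
grasp_force: 0.0
```

Request:
{"op": "jog_arm", "data": {"motion": [[[0.2,-0.32,0,0,0,0,0],[0.4,-0.64,0,0,0,0,0],[0.58,-0.966,0,0,0,0,0],[0.58,-0.966,0,0,0,0,0],[0.58,-0.966,0,0,0,0,0]]]}}

```text
time_s: 3.7
tool_pos: [0.6376, 0.1245, 0.2952]
tool_rot: [179.9, 0.1, -1.7]
force: [0.3, -0.5, -0.1]
grip_width: 0.087
grasp_force: 0.0
```

Request:
{"op": "jog_arm", "data": {"motion": [[[0,-0.01,0.25,0,0,0,0],[0,-0.02,0.5,0,0,0,0],[0,-0.02,0.7,0,0,0,0],[0,-0.02,0.7,0,0,0,0],[0,-0.02,0.7,0,0,0,0.5]]]}}

```text
time_s: 4.2
tool_pos: [0.6377, 0.1256, 0.2269]
tool_rot: [179.9, -0.0, -1.9]
force: [0.2, -0.1, -0.4]
grip_width: 0.0839
grasp_force: 0.0
```

Request:
{"op": "jog_arm", "data": {"motion": [[[0,0,0,0,0,0,0.8],[0,0,0,0,0,0,1],[0,0,0,0,0,0,1],[0,0,0,0,0,0,1],[0,0,0,0,0,0,1]]]}}

```text
time_s: 4.7
tool_pos: [0.6375, 0.1284, 0.2267]
tool_rot: [180.0, -0.0, -1.7]
force: [-1.1, -0.4, -0.0]
grip_width: 0.0469
grasp_force: 0.0
```

Request:
{"op": "jog_arm", "data": {"motion": [[[0,0,0,0,0,0,1],[0,0,0,0,0,0,1],[0,0,0,0,0,0,1]]]}}

```text
time_s: 5.0
tool_pos: [0.6374, 0.1262, 0.2264]
tool_rot: [179.8, 0.0, -1.8]
force: [-1.8, -2.2, 2.8]
grip_width: 0.0234
grasp_force: 39.5
```

Request:
{"op": "jog_arm", "data": {"motion": [[[0,0,-0.08,0,0,0,1],[0,0,-0.16,0,0,0,1],[0,0,-0.24,0,0,0,1],[0,0,-0.32,0,0,0,1],[0,0,-0.4,0,0,0,1]]]}}

```text
time_s: 5.5
tool_pos: [0.6372, 0.1261, 0.2618]
tool_rot: [179.9, 0.3, -1.8]
force: [4.1, -1.6, -14.3]
grip_width: 0.0232
grasp_force: 40.0
```

Request:
{"op": "jog_arm", "data": {"motion": [[[0,0,-0.08,0,0,0,1],[0,0,-0.16,0,0,0,1],[0,0,-0.24,0,0,0,1],[0,0,-0.32,0,0,0,1],[0,0,-0.39,0,0,0,1]]]}}

```text
time_s: 6.0
tool_pos: [0.6372, 0.1262, 0.3013]
tool_rot: [179.9, 0.3, -1.8]
force: [5.2, -3.6, -20.6]
grip_width: 0.0228
grasp_force: 40.0
```

Request:
{"op": "jog_arm", "data": {"motion": [[[0,0,0.02,0,0,0,1],[0,0,0.05,0,0,0,1],[0,0,0.05,0,0,0,1]]]}}

```text
time_s: 6.3
tool_pos: [0.6373, 0.1263, 0.3]
tool_rot: [179.8, 0.1, -1.8]
force: [0.6, -4.1, -8.3]
grip_width: 0.0231
grasp_force: 40.0
```

Request:
{"op": "jog_arm", "data": {"motion": [[[0,0,0,0,0,0,0.5],[0,0,0,0,0,0,0.3],[0,0,0,0,0,0,0],[0,0,0,0,0,0,0],[0,0,0,0,0,0,0]]]}}

```text
time_s: 6.8
tool_pos: [0.6374, 0.1292, 0.3013]
tool_rot: [-180.0, -0.1, -1.7]
force: [-0.3, -0.1, 0.0]
grip_width: 0.0548
grasp_force: 0.0
```

Request:
{"op": "jog_arm", "data": {"motion": [[[0,0,-0.2,0,0,0,0],[0,0,-0.4,0,0,0,0],[0,0,-0.5,0,0,0,0]]]}}

```text
time_s: 7.1
tool_pos: [0.6378, 0.129, 0.3526]
tool_rot: [-179.9, -0.1, -1.7]
force: [0.3, -0.2, -0.1]
grip_width: 0.0795
grasp_force: 0.0
```

Run:
```python
from h import *
np.set_printoptions(precision=4,suppress=True)
for n in("scene","top"):
    p,d=shot(n,n+"1"); C=cloud(n,d)
    P=C[(C[...,0]>.46)&(C[...,0]<.6)&(C[...,1]>.07)&(C[...,1]<.19)&(C[...,2]>.06)&(C[...,2]<.2)];print(n,len(P),np.median(P[:,2]))
print(env.get_obs()["tool_pos"],env.get_obs()["grip_width"])
```

```text
scene 1106 0.14661502937760668
top 288 0.1453306398366938
[0.6379 0.129  0.3523] 0.08421430642015032
```

View pics/scene1.png

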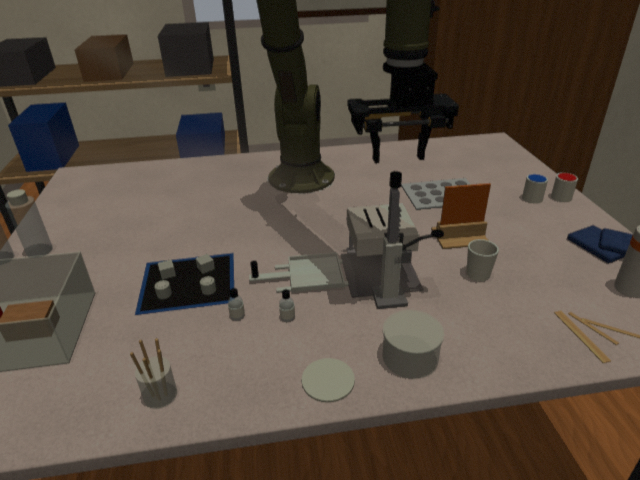

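The hood hangs on the sixth tooth: its top is at z = 0.146 and the skirt is clear. The castings are unchanged at (167,269), (205,264), (162,289) and (208,285). Next I'll measure the castings and tray in station-aligned axes.

```bash
cat >> h.py <<'E'
PSI=np.radians(-1.7); EX=np.array([np.cos(PSI),np.sin(PSI)]); EY=np.array([-np.sin(PSI),np.cos(PSI)])
uv=lambda p: np.array([p[:2]@EX,p[:2]@EY])*1000   # station-aligned axes, mm
def castings(show=True):
    out=[]
    for n in("scene","top"):
        p,d=shot(n); C=cloud(n,d); z=C[...,2]
        m=((z>.024)&(z<.045)&(C[...,0]>.38)&(C[...,0]<.62)&(C[...,1]>-.50)&(C[...,1]<-.2)).astype(np.uint8)
        k,l,st,_=cv2.connectedComponentsWithStats(m)
        for j in range(1,k):
            if st[j,4]<60: continue
            P=C[l==j]; zt=np.median(P[:,2]); v,u=np.nonzero(l==j)
            Q=P[abs(P[:,2]-zt)<.004]
            q=np.array([uv(a) for a in Q]).astype(np.float32)
            ct=max(cv2.findContours((l==j).astype(np.uint8),0,1)[0],key=len).reshape(-1,2)
            w=np.array([uv(onplane(n,c,zt)) for c in ct]).astype(np.float32)
            r=cv2.minAreaRect(w); (cx,cy),_=cv2.minEnclosingCircle(q)
            print(n,"mean",np.round(q.mean(0),1),"rect",np.round(r[0],1),np.round(r[1],1),round(r[2],1),"z",round(zt,4))
E
python3 - <<'E'
from h import *
np.set_printoptions(precision=4,suppress=True)
castings()
for n in("scene","top"):
    p,d=shot(n);C=cloud(n,d)
    U=np.stack([C[...,:2]@EX,C[...,:2]@EY],-1)*1000
    # tray: not table-coloured, bright neutral, z>5mm
    m=((C[...,2]>.006)&(C[...,2]<.035)&(U[...,0]>440)&(U[...,0]<640)&(U[...,1]>-130)&(U[...,1]<60)).astype(np.uint8)
    m=cv2.morphologyEx(m,cv2.MORPH_OPEN,np.ones((9,9),np.uint8))
    P=U[m>0]; print(n,"tray u",np.percentile(P[:,0],[.5,99.5]),"v",np.percentile(P[:,1],[.5,99.5]),len(P))
    r=cv2.minAreaRect(P.astype(np.float32));print(r)
    k=(C[...,2]>.035)&(C[...,2]<.08)&(U[...,1]>-200)&(U[...,1]<-140)&(U[...,0]>500)&(U[...,0]<600)
    print("tknob",U[k].mean(0),U[k].min(0),U[k].max(0),C[k][:,2].max())
    k=(C[...,2]>.14)&(C[...,2]<.2)&(U[...,1]>222)&(U[...,1]<280)&(U[...,0]>590)&(U[...,0]<680)
    print("pad",U[k].mean(0),U[k].min(0),U[k].max(0),np.median(C[k][:,2]))
    k=(C[...,2]>.265)&(C[...,2]<.32)&(U[...,1]>100)&(U[...,1]<180)&(U[...,0]>610)&(U[...,0]<660)
    print("hknob",U[k].mean(0),U[k].min(0),U[k].max(0),C[k][:,2].max())
E
```

```text
scene mean [ 469.2 -280.8] rect [ 471.7 -279.4] [43.5 34.7] 30.5 z 0.0298
scene mean [ 479.8 -372.6] rect [ 481.1 -372.2] [41.1 33.9] 16.9 z 0.0299
scene mean [ 558.9 -267.1] rect [ 559.6 -266.8] [33.6 37. ] 81.4 z 0.0299
scene mean [ 558.1 -369.4] rect [ 559.8 -369.1] [40.4 33.3] 22.8 z 0.0298
top mean [ 557.6 -367.7] rect [ 557.2 -367.8] [32.2 32.1] 41.9 z 0.0289
top mean [ 558.1 -265.3] rect [ 557.6 -264.7] [30.5 33.6] 43.2 z 0.0299
top mean [ 478.5 -370.8] rect [ 478.5 -370.3] [33.3 35.6] 17.2 z 0.0298
top mean [ 468.6 -278.8] rect [ 468.5 -278.6] [33.1 34.5] 30.7 z 0.0297
scene tray u [474.9911 602.4976] v [-72.8508  49.617 ] 1729
((539.1551513671875, -10.959922790527344), (124.92195892333984, 131.9161834716797), 87.68951416015625)
tknob [ 542.198  -156.5988] [ 530.2125 -164.7456] [ 548.2043 -149.1274] 0.05966593075909732
pad [636.5481 242.3659] [622.63   223.1379] [648.1493 258.8522] 0.16187329616012136
hknob [640.3306 143.6147] [622.3916 132.6998] [647.5525 156.5468] 0.3122503480651975Traceback (most recent call last):
  File "<stdin>", line 10, in <module>
    return _quantile_unchecked(
        a, q, axis, out, overwrite_input, method, keepdims, weights)
    return _ureduce(a,
                    func=_quantile_ureduce_func,
    ...<5 lines>...
                    overwrite_input=overwrite_input,
                    method=method)
    r = func(a, **kwargs)
    result = _quantile(arr,
                       quantiles=q,
    ...<2 lines>...
                       out=out,
                       weights=wgt)
    slices_having_nans = np.isnan(arr[-1, ...])
                                  ~~~^^^^^^^^^
IndexError: index -1 is out of bounds for axis 0 with size 0
```

Run:
```python
from h import *
o=env.get_obs();print(o["qpos"],uv(o["tool_pos"]),o["tool_pos"][2])
```

```text
[  17.50636827   22.22659441  -44.15749257   70.85800049   15.2830058
   92.81135414 -115.40798829] [632.97945192 146.97251358] 0.34926184828572554
```

Request:
{"op": "jog_arm", "data": {"motion": [[[-0.2,0.25,0,0,0,-0.045,0],[-0.4,0.5,0,0,0,-0.09,0],[-0.6,0.75,0,0,0,-0.135,0],[-0.75,1.0,0,0,0,-0.18,0],[-0.75,1.0,0,0,0,-0.2,0]]], "grip_force": 15}}

```text
time_s: 7.9
tool_pos: [0.558, 0.0257, 0.3497]
tool_rot: [179.9, 0.2, 34.1]
force: [0.3, -1.0, 0.3]
grip_width: 0.0869
grasp_force: 0.0
```

Request:
{"op": "jog_arm", "data": {"motion": [[[0,0,0,0,0,-0.045,0],[0,0,0,0,0,-0.09,0],[0,0,0,0,0,-0.135,0],[0,0,0,0,0,-0.18,0],[0,0,0,0,0,-0.2,0]]]}}

```text
time_s: 8.4
tool_pos: [0.559, 0.0304, 0.3495]
tool_rot: [-179.9, 0.0, 70.5]
force: [-0.1, -0.4, 0.3]
grip_width: 0.0869
grasp_force: 0.0
```

Request:
{"op": "jog_arm", "data": {"motion": [[[0,0,0,0,0,-0.045,0],[0,0,0,0,0,-0.09,0],[0,0,0,0,0,-0.1,0],[0,0,0,0,0,-0.1,0]]]}}

```text
time_s: 8.8
tool_pos: [0.5591, 0.0304, 0.3496]
tool_rot: [-179.9, 0.0, 88.3]
force: [0.6, -0.1, -0.2]
grip_width: 0.0872
grasp_force: 0.0
```

Request:
{"op": "jog_arm", "data": {"motion": [[[-0.3,0,0.27,0,0,0,0],[-0.6,0,0.54,0,0,0,0],[-1,0,0.9,0,0,0,0],[-1,0,0.9,0,0,0,0]]]}}

```text
time_s: 9.2
tool_pos: [0.5532, -0.0764, 0.2552]
tool_rot: [-179.5, 0.1, 87.7]
force: [-0.3, -0.6, -0.4]
grip_width: 0.0869
grasp_force: 0.0
```

Request:
{"op": "jog_arm", "data": {"motion": [[[-0.3,0,0.27,0,0,0,0],[-0.6,0,0.54,0,0,0,0],[-1,0,0.9,0,0,0,0],[-1,0,0.9,0,0,0,0]]]}}

```text
time_s: 9.6
tool_pos: [0.5496, -0.1753, 0.1655]
tool_rot: [-179.5, 0.0, 87.8]
force: [-0.2, -0.8, -0.3]
grip_width: 0.0868
grasp_force: 0.0
```

Request:
{"op": "jog_arm", "data": {"motion": [[[-0.3,0,0.27,0,0,0,0],[-0.6,0,0.54,0,0,0,0],[-1,0,0.9,0,0,0,0],[-1,0,0.9,0,0,0,0]]]}}

```text
time_s: 10.0
tool_pos: [0.5463, -0.2744, 0.0757]
tool_rot: [-179.6, -0.0, 87.8]
force: [-1.0, -0.1, -1.0]
grip_width: 0.0872
grasp_force: 0.0
```

```bash
cat >> h.py <<'E'
def tcp():
    A=[];Ro=[]
    for i in range(4):
        shot("scene"); o=env.get_obs(); A.append(o["tool_pos"]); Ro.append(o["tool_rot"])
    a=np.mean(A,0); print("tcp uvz",np.round(uv(a),1),round(a[2]*1000,1),"relyaw",round(np.mean([r[2] for r in Ro])+1.7,2),"tilt",np.round(Ro[-1][:2],1),"w",round(o["grip_width"],4),"t",o["time_s"]); return a
E
python3 - <<'E'
from h import *
tcp(); castings()
E
```

```text
tcp uvz [ 557.8 -252.8] 79.7 relyaw 89.88 tilt [179.9  -0. ] w 0.0872 t 10.2
scene mean [ 480.  -372.4] rect [ 481.8 -371.8] [41.9 33.4] 16.9 z 0.0302
scene mean [ 563.7 -269.2] rect [ 563.6 -269.8] [36.7 26.4] 52.3 z 0.0296
scene mean [ 558.6 -369.5] rect [ 559.3 -370.3] [38.8 33.6] 34.4 z 0.0297
top mean [ 466.4 -278.2] rect [ 468.6 -278.6] [33.6 34.4] 30.9 z 0.0297
```

Request:
{"op": "jog_arm", "data": {"motion": [[[-0.134,0,0.1,0,0,0,0],[-0.134,0,0.3,0,0,0,0],[-0.134,0,0.518,0,0,0,0],[-0.134,0,0.518,0,0,0,0],[-0.134,0,0.518,0,0,0,0.5]]]}}

```text
time_s: 10.8
tool_pos: [0.5502, -0.2828, 0.0288]
tool_rot: [-180.0, -0.0, 88.3]
force: [0.3, -0.3, 0.2]
grip_width: 0.0843
grasp_force: 0.0
```

Request:
{"op": "jog_arm", "data": {"motion": [[[0,0,0,0,0,0,0.8],[0,0,0,0,0,0,1],[0,0,0,0,0,0,1],[0,0,0,0,0,0,1],[0,0,0,0,0,0,1]]]}}

```text
time_s: 11.3
tool_pos: [0.5503, -0.2828, 0.029]
tool_rot: [180.0, 0.0, 88.3]
force: [-0.4, 0.5, -0.3]
grip_width: 0.0466
grasp_force: 0.0
```

Request:
{"op": "jog_arm", "data": {"motion": [[[0,0,0,0,0,0,1],[0,0,0,0,0,0,1],[0,0,-0.2,0,0,0,1],[0,0,-0.5,0,0,0,1],[0,0,-0.8,0,0,0,1]]]}}

```text
time_s: 11.8
tool_pos: [0.5497, -0.2824, 0.1091]
tool_rot: [-179.9, -0.0, 88.3]
force: [0.4, -0.7, 0.7]
grip_width: 0.0334
grasp_force: 15.0
```

Request:
{"op": "jog_arm", "data": {"motion": [[[0.3,0.03,0,0,0,0,1],[0.6,0.06,0,0,0,0,1],[0.937,0.1,0,0,0,0,1],[0.937,0.1,0,0,0,0,1]]]}}

```text
time_s: 12.2
tool_pos: [0.564, -0.1823, 0.1093]
tool_rot: [179.9, -0.2, 88.8]
force: [-0.9, 0.3, -0.3]
grip_width: 0.0333
grasp_force: 15.0
```

Request:
{"op": "jog_arm", "data": {"motion": [[[0.3,0,0,0,0,0,1],[0.6,0,0,0,0,0,1],[0.937,0,0,0,0,0,1],[0.937,0,0,0,0,0,1]]]}}

```text
time_s: 12.6
tool_pos: [0.5659, -0.0894, 0.1091]
tool_rot: [180.0, -0.2, 88.7]
force: [-0.2, 0.1, -0.3]
grip_width: 0.0335
grasp_force: 15.0
```

Request:
{"op": "jog_arm", "data": {"motion": [[[0.3,0,0,0,0,0,1],[0.6,0,0,0,0,0,1],[0.937,0,0,0,0,0,1],[0.937,0,0,0,0,0,1],[0.937,0,0,0,0,0,1]]]}}

```text
time_s: 13.1
tool_pos: [0.5685, -0.0019, 0.1087]
tool_rot: [-180.0, 0.0, 88.4]
force: [-0.1, -0.9, -0.1]
grip_width: 0.0335
grasp_force: 15.0
```

Run:
```python
from h import *
tcp(); p,d=shot("scene"); cv2.imwrite("pics/pl1.png",cv2.resize(p[150:330,130:450],None,fx=2.5,fy=2.5)[:,:,::-1])
```

```text
tcp uvz [568.4  13.1] 108.5 relyaw 89.88 tilt [-180.    0.] w 0.0336 t 13.3
```

View pics/pl1.png

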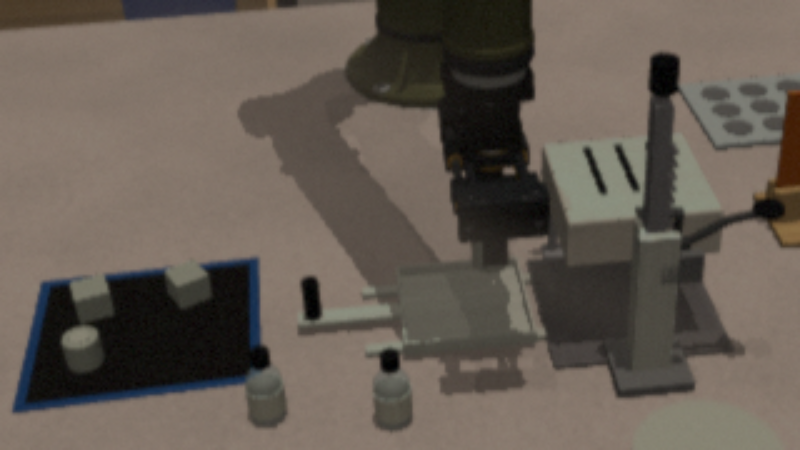

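The gripper holds the disc at about (490,260) over the rear-left of the tray, just clear of the hood at (545,200). The other three castings are still on the mat.

Request:
{"op": "jog_arm", "data": {"motion": [[[0.01,0,0.25,0,0,0,1],[0.01,0,0.5,0,0,0,1],[0.01,0,0.69,0,0,0,1],[0.01,0,0.69,0,0,0,1],[0.01,0,0.69,0,0,0,1]]]}}

```text
time_s: 13.85
tool_pos: [0.5685, -0.0015, 0.0399]
tool_rot: [-180.0, -0.0, 88.2]
force: [-0.2, -0.2, 0.6]
grip_width: 0.0333
grasp_force: 15.0
```

Request:
{"op": "jog_arm", "data": {"motion": [[[0,0,0,0,0,0,0.45],[0,0,0,0,0,0,0.45],[0,0,0,0,0,0,0.45]]]}}

```text
time_s: 14.15
tool_pos: [0.5689, -0.0012, 0.0404]
tool_rot: [179.9, 0.0, 88.3]
force: [-0.1, 0.3, -0.8]
grip_width: 0.0459
grasp_force: 0.0
```

Request:
{"op": "jog_arm", "data": {"motion": [[[0,0,-0.25,0,0,0,0.45],[0,0,-0.5,0,0,0,0.3],[0,0,-0.7,0,0,0,0],[0,0,-0.7,0,0,0,0]]]}}

```text
time_s: 14.55
tool_pos: [0.5707, -0.0007, 0.113]
tool_rot: [179.7, 0.0, 88.3]
force: [0.3, 0.7, -0.1]
grip_width: 0.0644
grasp_force: 0.0
```

Request:
{"op": "jog_arm", "data": {"motion": [[[-0.3,0,0,0,0,0,0],[-0.6,0,0,0,0,0,0],[-1,0,0,0,0,0,0],[-1,0,0,0,0,0,0]]]}}

```text
time_s: 14.95
tool_pos: [0.5644, -0.1088, 0.1084]
tool_rot: [-179.9, 0.2, 87.8]
force: [0.3, -0.7, -0.4]
grip_width: 0.0861
grasp_force: 0.0
```

Request:
{"op": "jog_arm", "data": {"motion": [[[-0.3,-0.03,0,0,0,0,0],[-0.6,-0.06,0,0,0,0,0],[-1,-0.1,0,0,0,0,0],[-1,-0.1,0,0,0,0,0]]]}}

```text
time_s: 15.35
tool_pos: [0.5505, -0.2081, 0.1084]
tool_rot: [-179.9, 0.2, 87.8]
force: [-0.2, -0.3, -0.5]
grip_width: 0.0866
grasp_force: 0.0
```

```bash
cat >> h.py <<'E'
def intray():
    for n in("scene","top"):
        p,d=shot(n); C=cloud(n,d); z=C[...,2]
        U=np.stack([C[...,:2]@EX,C[...,:2]@EY],-1)*1000
        m=((z>.033)&(z<.055)&(U[...,0]>460)&(U[...,0]<620)&(U[...,1]>-100)&(U[...,1]<70)).astype(np.uint8)
        k,l,st,_=cv2.connectedComponentsWithStats(m)
        for j in range(1,k):
            if st[j,4]>40: P=U[l==j]; print(" tray",n,np.round(P.mean(0),1),np.round(P.max(0)-P.min(0),1),round(np.median(C[l==j][:,2]),4))
E
python3 - <<'E'
from h import *
tcp(); castings(); intray()
E
```

```text
tcp uvz [ 557.7 -184.7] 108.9 relyaw 89.88 tilt [-1.8e+02 -1.0e-01] w 0.0869 t 15.55
scene mean [ 470.3 -280. ] rect [ 471.7 -279.5] [42.8 34.7] 30.5 z 0.03
scene mean [ 479.9 -372.7] rect [ 482.6 -371.5] [45.  33.5] 16.9 z 0.0297
scene mean [ 558.7 -369.6] rect [ 559.4 -368.4] [34.8 36.3] 81.4 z 0.0301
top mean [ 557.6 -367.6] rect [ 557.  -367.5] [32.1 32. ] 41.9 z 0.0298
top mean [ 478.8 -371. ] rect [ 478.6 -370.7] [33.3 34.7] 17.2 z 0.0299
 tray scene [571.1  13.6] [34.4 34.1] 0.04
 tray top [567.9  15.8] [31.  30.9] 0.0399
```

Request:
{"op": "jog_arm", "data": {"motion": [[[-0.3,0,0,0,0,0,0],[-0.6,0,0,0,0,0,0],[-0.919,0,0,0,0,0,0],[-0.919,0,0,0,0,0,0]]]}}

```text
time_s: 16.15
tool_pos: [0.5486, -0.2984, 0.1093]
tool_rot: [-180.0, 0.2, 87.9]
force: [0.2, -1.1, -0.7]
grip_width: 0.0871
grasp_force: 0.0
```

Request:
{"op": "jog_arm", "data": {"motion": [[[-0.3,0,0,0,0,0,0],[-0.6,0,0,0,0,0,0],[-0.919,0,0,0,0,0,0],[-0.919,0,0,0,0,0,0],[-0.919,0,0,0,0,0,0]]]}}

```text
time_s: 16.65
tool_pos: [0.5472, -0.384, 0.1094]
tool_rot: [-180.0, -0.1, 88.3]
force: [0.4, 0.5, 0.1]
grip_width: 0.087
grasp_force: 0.0
```

Request:
{"op": "jog_arm", "data": {"motion": [[[0,0,0.25,0,0,0,0],[0,0,0.5,0,0,0,0],[0,0,0.804,0,0,0,0],[0,0,0.804,0,0,0,0],[0,0,0.804,0,0,0,0.5]]]}}

```text
time_s: 17.15
tool_pos: [0.5477, -0.3824, 0.0296]
tool_rot: [-180.0, -0.1, 88.4]
force: [1.2, -0.2, -0.3]
grip_width: 0.0839
grasp_force: 0.0
```

Request:
{"op": "jog_arm", "data": {"motion": [[[0,0,0,0,0,0,0.8],[0,0,0,0,0,0,1],[0,0,0,0,0,0,1],[0,0,0,0,0,0,1],[0,0,0,0,0,0,1]]]}}

```text
time_s: 17.65
tool_pos: [0.5472, -0.3845, 0.0297]
tool_rot: [180.0, 0.0, 88.3]
force: [-0.2, -0.3, -0.5]
grip_width: 0.0471
grasp_force: 0.0
```

Request:
{"op": "jog_arm", "data": {"motion": [[[0,0,0,0,0,0,1],[0,0,0,0,0,0,1],[0,0,-0.2,0,0,0,1],[0,0,-0.5,0,0,0,1],[0,0,-0.8,0,0,0,1]]]}}

```text
time_s: 18.15
tool_pos: [0.5466, -0.384, 0.1095]
tool_rot: [-179.9, -0.1, 88.3]
force: [0.7, -0.0, -0.4]
grip_width: 0.033
grasp_force: 15.0
```

Request:
{"op": "jog_arm", "data": {"motion": [[[0.3,0.03,0,0,0,0,1],[0.6,0.06,0,0,0,0,1],[0.829,0.1,0,0,0,0,1],[0.829,0.1,0,0,0,0,1]]]}}

```text
time_s: 18.55
tool_pos: [0.5611, -0.2964, 0.1098]
tool_rot: [180.0, -0.1, 88.7]
force: [0.4, -0.2, -0.9]
grip_width: 0.0332
grasp_force: 15.0
```

Request:
{"op": "jog_arm", "data": {"motion": [[[0.3,0,0,0,0,0,1],[0.6,0,0,0,0,0,1],[0.829,0,0,0,0,0,1],[0.829,0,0,0,0,0,1]]]}}

```text
time_s: 18.95
tool_pos: [0.5626, -0.2149, 0.1096]
tool_rot: [180.0, -0.1, 88.6]
force: [0.4, 0.3, 0.7]
grip_width: 0.0335
grasp_force: 15.0
```

Request:
{"op": "jog_arm", "data": {"motion": [[[0.3,0,0,0,0,0,1],[0.6,0,0,0,0,0,1],[0.829,0,0,0,0,0,1],[0.829,0,0,0,0,0,1]]]}}

```text
time_s: 19.35
tool_pos: [0.5649, -0.1332, 0.1096]
tool_rot: [180.0, -0.1, 88.5]
force: [-0.1, -0.1, -0.7]
grip_width: 0.0336
grasp_force: 15.0
```

Request:
{"op": "jog_arm", "data": {"motion": [[[0.3,0,0,0,0,0,1],[0.6,0,0,0,0,0,1],[0.829,0,0,0,0,0,1],[0.829,0,0,0,0,0,1],[0.829,0,0,0,0,0,1]]]}}

```text
time_s: 19.85
tool_pos: [0.5673, -0.0554, 0.1092]
tool_rot: [180.0, 0.1, 88.2]
force: [-0.7, -0.8, -0.7]
grip_width: 0.0335
grasp_force: 15.0
```

```bash
python3 -c "
from h import *
tcp()"
```

```text
tcp uvz [568.5 -39. ] 109.1 relyaw 89.82 tilt [-180.    0.] w 0.0333 t 20.05
```

Request:
{"op": "jog_arm", "data": {"motion": [[[0.02,0,0.25,0,0,0,1],[0.02,0,0.5,0,0,0,1],[0.02,0,0.695,0,0,0,1],[0.02,0,0.695,0,0,0,1],[0.02,0,0.695,0,0,0,1]]]}}

```text
time_s: 20.55
tool_pos: [0.5669, -0.0519, 0.04]
tool_rot: [-180.0, -0.0, 88.2]
force: [0.3, 0.7, 0.3]
grip_width: 0.0337
grasp_force: 15.0
```

Request:
{"op": "jog_arm", "data": {"motion": [[[0,0,0,0,0,0,0.45],[0,0,0,0,0,0,0.45],[0,0,0,0,0,0,0.45]]]}}

```text
time_s: 20.85
tool_pos: [0.5674, -0.0514, 0.0405]
tool_rot: [179.9, 0.0, 88.3]
force: [-0.6, 0.9, 0.5]
grip_width: 0.0459
grasp_force: 0.0
```

Request:
{"op": "jog_arm", "data": {"motion": [[[0,0,-0.25,0,0,0,0.45],[0,0,-0.5,0,0,0,0.3],[0,0,-0.7,0,0,0,0],[0,0,-0.7,0,0,0,0]]]}}

```text
time_s: 21.25
tool_pos: [0.5693, -0.0511, 0.1131]
tool_rot: [179.7, 0.1, 88.3]
force: [0.4, 1.0, -0.6]
grip_width: 0.064
grasp_force: 0.0
```

Request:
{"op": "jog_arm", "data": {"motion": [[[-0.3,-0.15,0,0,0,0,0],[-0.6,-0.3,0,0,0,0,0],[-1,-0.5,0,0,0,0,0],[-1,-0.5,0,0,0,0,0]]]}}

```text
time_s: 21.65
tool_pos: [0.5103, -0.157, 0.1084]
tool_rot: [-179.8, 0.2, 87.7]
force: [0.3, -0.5, -0.1]
grip_width: 0.0862
grasp_force: 0.0
```

Request:
{"op": "jog_arm", "data": {"motion": [[[-0.3,-0.15,0,0,0,0,0],[-0.6,-0.3,0,0,0,0,0],[-1,-0.5,0,0,0,0,0],[-1,-0.5,0,0,0,0,0]]]}}

```text
time_s: 22.05
tool_pos: [0.4571, -0.2546, 0.1087]
tool_rot: [-179.8, 0.2, 87.7]
force: [-0.4, -0.3, 0.0]
grip_width: 0.0874
grasp_force: 0.0
```

Request:
{"op": "jog_arm", "data": {"motion": [[[-0.2,0,0,0,0,-0.04,0],[-0.43,0,0,0,0,-0.08,0],[-0.43,0,0,0,0,-0.12,0],[-0.43,0,0,0,0,-0.17,0],[-0.43,0,0,0,0,-0.17,0]]]}}

```text
time_s: 22.55
tool_pos: [0.4598, -0.2905, 0.1091]
tool_rot: [180.0, -0.1, 118.9]
force: [0.2, 0.2, -0.7]
grip_width: 0.0871
grasp_force: 0.0
```

Run:
```python
from h import *
tcp(); castings(); intray()
```

```text
tcp uvz [ 468.3 -276.8] 109.4 relyaw 120.46 tilt [-180.   -0.] w 0.0871 t 22.75
scene mean [ 469.5 -280.4] rect [ 471.6 -279.9] [43.4 36.4] 24.6 z 0.0302
scene mean [ 479.6 -372.7] rect [ 482.  -371.7] [43.8 33.5] 16.9 z 0.0296
top mean [ 463.9 -271. ] rect [ 464.2 -270.9] [33.2 16.5] 30.8 z 0.0294
 tray scene [570.9  13.2] [32.8 33.7] 0.0402
 tray scene [570.9 -37.5] [37.6 31.5] 0.04
 tray top [567.9 -35.7] [32.3 30.9] 0.0398
 tray top [567.8  16.1] [31.5 30.9] 0.04
```

Request:
{"op": "jog_arm", "data": {"motion": [[[-0.029,-0.009,0.25,0,0,0,0],[-0.029,-0.009,0.5,0,0,0,0],[-0.029,-0.009,0.809,0,0,0,0],[-0.029,-0.009,0.809,0,0,0,0],[-0.029,-0.009,0.809,0,0,0,0.5]]]}}

```text
time_s: 23.45
tool_pos: [0.4605, -0.2938, 0.0292]
tool_rot: [-180.0, -0.1, 118.9]
force: [0.2, -0.4, 0.7]
grip_width: 0.0839
grasp_force: 0.0
```

Request:
{"op": "jog_arm", "data": {"motion": [[[0,0,0,0,0,0,0.8],[0,0,0,0,0,0,1],[0,0,0,0,0,0,1],[0,0,0,0,0,0,1],[0,0,0,0,0,0,1]]]}}

```text
time_s: 23.95
tool_pos: [0.4606, -0.2943, 0.0293]
tool_rot: [-180.0, 0.0, 118.9]
force: [-0.3, -0.2, 0.0]
grip_width: 0.0472
grasp_force: 0.0
```

Request:
{"op": "jog_arm", "data": {"motion": [[[0,0,0,0,0,0,1],[0,0,0,0,0,0,1],[0,0,-0.2,0,0,0,1],[0,0,-0.5,0,0,0,1],[0,0,-0.8,0,0,0,1]]]}}

```text
time_s: 24.45
tool_pos: [0.46, -0.2936, 0.1093]
tool_rot: [-180.0, -0.1, 118.9]
force: [0.5, -1.2, -0.4]
grip_width: 0.0338
grasp_force: 15.0
```

Request:
{"op": "jog_arm", "data": {"motion": [[[0,0,0,0,0,0.04,1],[0,0,0,0,0,0.08,1],[0,0,0,0,0,0.12,1],[0,0,0,0,0,0.17,1],[0,0,0,0,0,0.17,1]]]}}

```text
time_s: 24.95
tool_pos: [0.4604, -0.294, 0.1089]
tool_rot: [-180.0, 0.0, 88.3]
force: [0.2, -0.2, -0.9]
grip_width: 0.034
grasp_force: 15.0
```

Request:
{"op": "jog_arm", "data": {"motion": [[[0.3,0.04,0,0,0,0,1],[0.6,0.08,0,0,0,0,1],[0.99,0.137,0,0,0,0,1],[0.99,0.137,0,0,0,0,1]]]}}

```text
time_s: 25.35
tool_pos: [0.4784, -0.189, 0.1091]
tool_rot: [180.0, -0.1, 89.0]
force: [1.7, 0.7, -0.2]
grip_width: 0.0338
grasp_force: 15.0
```

Request:
{"op": "jog_arm", "data": {"motion": [[[0.3,0.04,0,0,0,0,1],[0.6,0.08,0,0,0,0,1],[0.99,0.137,0,0,0,0,1],[0.99,0.137,0,0,0,0,1]]]}}

```text
time_s: 25.75
tool_pos: [0.4946, -0.0908, 0.1093]
tool_rot: [179.9, -0.1, 89.0]
force: [-0.2, 1.4, -0.9]
grip_width: 0.0337
grasp_force: 15.0
```

Request:
{"op": "jog_arm", "data": {"motion": [[[0.3,0.04,0,0,0,0,1],[0.6,0.08,0,0,0,0,1],[0.97,0.137,0,0,0,0,1],[0.97,0.137,0,0,0,0,1],[0.97,0.137,0,0,0,0,1]]]}}

```text
time_s: 26.25
tool_pos: [0.5103, -0.0002, 0.1088]
tool_rot: [-180.0, 0.0, 88.5]
force: [-0.1, -0.4, -0.7]
grip_width: 0.0341
grasp_force: 15.0
```

```bash
python3 -c "
from h import *
tcp()"
```

```text
tcp uvz [510.   13.2] 108.7 relyaw 89.96 tilt [-180.    0.] w 0.0336 t 26.45
```

Request:
{"op": "jog_arm", "data": {"motion": [[[0.01,0,0.25,0,0,0,1],[0.01,0,0.5,0,0,0,1],[0.01,0,0.692,0,0,0,1],[0.01,0,0.692,0,0,0,1],[0.01,0,0.692,0,0,0,1]]]}}

```text
time_s: 26.95
tool_pos: [0.5102, -0.0001, 0.0399]
tool_rot: [-180.0, -0.0, 88.2]
force: [-0.8, 0.2, -0.4]
grip_width: 0.0339
grasp_force: 15.0
```

Request:
{"op": "jog_arm", "data": {"motion": [[[0,0,0,0,0,0,0.45],[0,0,0,0,0,0,0.45],[0,0,0,0,0,0,0.45]]]}}

```text
time_s: 27.25
tool_pos: [0.5108, 0.0004, 0.0404]
tool_rot: [179.9, 0.0, 88.3]
force: [-0.2, -0.5, 0.5]
grip_width: 0.0456
grasp_force: 0.0
```

Request:
{"op": "jog_arm", "data": {"motion": [[[0,0,-0.25,0,0,0,0.45],[0,0,-0.5,0,0,0,0.3],[0,0,-0.7,0,0,0,0],[0,0,-0.7,0,0,0,0]]]}}

```text
time_s: 27.65
tool_pos: [0.5126, 0.0007, 0.1127]
tool_rot: [179.7, 0.1, 88.3]
force: [1.0, 0.7, -0.0]
grip_width: 0.0642
grasp_force: 0.0
```

Request:
{"op": "jog_arm", "data": {"motion": [[[-0.3,-0.02,0,0,0,0,0],[-0.6,-0.05,0,0,0,0,0],[-0.964,-0.077,0,0,0,0,0],[-0.964,-0.077,0,0,0,0,0]]]}}

```text
time_s: 28.05
tool_pos: [0.4984, -0.1017, 0.1088]
tool_rot: [-179.9, 0.2, 87.8]
force: [-0.1, 0.2, -0.5]
grip_width: 0.0858
grasp_force: 0.0
```

Request:
{"op": "jog_arm", "data": {"motion": [[[-0.3,-0.02,0,0,0,0,0],[-0.6,-0.05,0,0,0,0,0],[-0.964,-0.077,0,0,0,0,0],[-0.964,-0.077,0,0,0,0,0]]]}}

```text
time_s: 28.45
tool_pos: [0.4877, -0.1973, 0.1088]
tool_rot: [-179.9, 0.1, 87.9]
force: [0.2, -0.7, -0.0]
grip_width: 0.0873
grasp_force: 0.0
```

Request:
{"op": "jog_arm", "data": {"motion": [[[-0.3,-0.02,0,0,0,0,0],[-0.6,-0.05,0,0,0,0,0],[-0.964,-0.077,0,0,0,0,0],[-0.964,-0.077,0,0,0,0,0]]]}}

```text
time_s: 28.85
tool_pos: [0.4769, -0.2931, 0.1089]
tool_rot: [-179.9, 0.1, 87.9]
force: [0.4, 0.3, 0.0]
grip_width: 0.087
grasp_force: 0.0
```

Request:
{"op": "jog_arm", "data": {"motion": [[[-0.3,-0.02,0,0,0,-0.03,0],[-0.6,-0.05,0,0,0,-0.06,0],[-0.964,-0.077,0,0,0,-0.094,0],[-0.964,-0.077,0,0,0,-0.094,0],[-0.964,-0.077,0,0,0,-0.094,0]]]}}

```text
time_s: 29.35
tool_pos: [0.4681, -0.3832, 0.109]
tool_rot: [180.0, -0.1, 105.1]
force: [0.3, 1.0, -0.4]
grip_width: 0.0871
grasp_force: 0.0
```

Run:
```python
from h import *
tcp(); castings(); intray()
```

```text
tcp uvz [ 479.9 -367.7] 109.5 relyaw 107.01 tilt [180.  -0.] w 0.087 t 29.55
scene mean [ 480.3 -372.9] rect [ 482.1 -371.7] [43.  33.4] 16.9 z 0.03
top mean [ 477.4 -367.5] rect [ 477.5 -367.1] [33.3 27.7] 17.1 z 0.0297
 tray scene [512.8  14.6] [36.7 34.5] 0.0398
 tray scene [571.   13.3] [33.4 34.3] 0.04
 tray scene [571.2 -37.7] [33.1 31.2] 0.0401
 tray top [568.  -35.7] [31.4 30.9] 0.0398
 tray top [567.8  15.9] [31.2 30.9] 0.0397
 tray top [510.3  16.9] [33.3 30.8] 0.0397
```

Request:
{"op": "jog_arm", "data": {"motion": [[[-0.035,-0.018,0.25,0,0,0,0],[-0.035,-0.018,0.5,0,0,0,0],[-0.035,-0.018,0.809,0,0,0,0],[-0.035,-0.018,0.809,0,0,0,0],[-0.035,-0.018,0.809,0,0,0,0.5]]]}}

```text
time_s: 30.25
tool_pos: [0.4674, -0.3874, 0.0291]
tool_rot: [-180.0, -0.0, 105.2]
force: [1.3, 0.4, -0.0]
grip_width: 0.0842
grasp_force: 0.0
```

Request:
{"op": "jog_arm", "data": {"motion": [[[0,0,0,0,0,0,0.8],[0,0,0,0,0,0,1],[0,0,0,0,0,0,1],[0,0,0,0,0,0,1],[0,0,0,0,0,0,1]]]}}

```text
time_s: 30.75
tool_pos: [0.4673, -0.388, 0.0292]
tool_rot: [180.0, 0.0, 105.2]
force: [0.2, -0.1, 0.8]
grip_width: 0.0471
grasp_force: 0.0
```

Request:
{"op": "jog_arm", "data": {"motion": [[[0,0,0,0,0,0,1],[0,0,0,0,0,0,1],[0,0,-0.2,0,0,0,1],[0,0,-0.5,0,0,0,1],[0,0,-0.8,0,0,0,1]]]}}

```text
time_s: 31.25
tool_pos: [0.4669, -0.3874, 0.1092]
tool_rot: [-180.0, -0.1, 105.2]
force: [0.1, -0.5, 0.5]
grip_width: 0.0341
grasp_force: 15.0
```

Request:
{"op": "jog_arm", "data": {"motion": [[[0,0,0,0,0,0.04,1],[0,0,0,0,0,0.08,1],[0,0,0,0,0,0.094,1],[0,0,0,0,0,0.094,1]]]}}

```text
time_s: 31.65
tool_pos: [0.4672, -0.3877, 0.1088]
tool_rot: [-180.0, 0.0, 88.3]
force: [-0.5, 0.1, -0.9]
grip_width: 0.0337
grasp_force: 15.0
```

Request:
{"op": "jog_arm", "data": {"motion": [[[0.3,0.03,0,0,0,0,1],[0.6,0.06,0,0,0,0,1],[0.84,0.077,0,0,0,0,1],[0.84,0.077,0,0,0,0,1]]]}}

```text
time_s: 32.05
tool_pos: [0.4786, -0.2994, 0.1089]
tool_rot: [-180.0, -0.1, 88.7]
force: [-1.0, -0.1, 0.5]
grip_width: 0.0339
grasp_force: 15.0
```

Request:
{"op": "jog_arm", "data": {"motion": [[[0.3,0.03,0,0,0,0,1],[0.6,0.06,0,0,0,0,1],[0.84,0.077,0,0,0,0,1],[0.84,0.077,0,0,0,0,1]]]}}

```text
time_s: 32.45
tool_pos: [0.4884, -0.2167, 0.109]
tool_rot: [180.0, -0.1, 88.7]
force: [-0.2, 0.0, 0.7]
grip_width: 0.0337
grasp_force: 15.0
```

Request:
{"op": "jog_arm", "data": {"motion": [[[0.3,0.03,0,0,0,0,1],[0.6,0.06,0,0,0,0,1],[0.84,0.077,0,0,0,0,1],[0.84,0.077,0,0,0,0,1]]]}}

```text
time_s: 32.85
tool_pos: [0.4985, -0.1337, 0.1091]
tool_rot: [180.0, -0.0, 88.6]
force: [0.4, -0.8, -0.9]
grip_width: 0.0339
grasp_force: 15.0
```

Request:
{"op": "jog_arm", "data": {"motion": [[[0.3,0.03,0,0,0,0,1],[0.6,0.06,0,0,0,0,1],[0.84,0.077,0,0,0,0,1],[0.84,0.077,0,0,0,0,1],[0.84,0.077,0,0,0,0,1]]]}}

```text
time_s: 33.35
tool_pos: [0.5083, -0.0544, 0.1088]
tool_rot: [180.0, 0.1, 88.3]
force: [-1.2, -0.8, -1.0]
grip_width: 0.034
grasp_force: 15.0
```

```bash
python3 -c "
from h import *
tcp()"
```

```text
tcp uvz [509.5 -40. ] 108.7 relyaw 89.86 tilt [-180.    0.] w 0.034 t 33.55
```

Request:
{"op": "jog_arm", "data": {"motion": [[[0.02,0,0.25,0,0,0,1],[0.02,0,0.5,0,0,0,1],[0.02,0,0.692,0,0,0,1],[0.02,0,0.692,0,0,0,1],[0.02,0,0.692,0,0,0,1]]]}}

```text
time_s: 34.05
tool_pos: [0.508, -0.0514, 0.0398]
tool_rot: [-180.0, -0.0, 88.2]
force: [-0.5, 1.0, -0.7]
grip_width: 0.0338
grasp_force: 15.0
```

Request:
{"op": "jog_arm", "data": {"motion": [[[0,0,0,0,0,0,0.45],[0,0,0,0,0,0,0.45],[0,0,0,0,0,0,0.45]]]}}

```text
time_s: 34.35
tool_pos: [0.5085, -0.0511, 0.0403]
tool_rot: [179.9, 0.0, 88.3]
force: [-0.3, -0.3, -0.1]
grip_width: 0.0458
grasp_force: 0.0
```

Request:
{"op": "jog_arm", "data": {"motion": [[[0,0,-0.25,0,0,0,0.45],[0,0,-0.5,0,0,0,0.3],[0,0,-0.7,0,0,0,0],[0,0,-0.7,0,0,0,0]]]}}

```text
time_s: 34.75
tool_pos: [0.5103, -0.051, 0.1126]
tool_rot: [179.7, 0.1, 88.3]
force: [-0.6, 0.2, -0.9]
grip_width: 0.0646
grasp_force: 0.0
```

Request:
{"op": "jog_arm", "data": {"motion": [[[-0.3,0.1,0,0,0,0,0],[-0.6,0.2,0,0,0,0,0],[-1,0.295,0,0,0,0,0],[-1,0.295,0,0,0,0,0],[-1,0.295,0,0,0,0,0]]]}}

```text
time_s: 35.25
tool_pos: [0.534, -0.1526, 0.1087]
tool_rot: [-179.9, -0.1, 88.1]
force: [0.5, 0.8, 0.4]
grip_width: 0.0868
grasp_force: 0.0
```

Run:
```python
from h import *
tcp(); intray(); castings()
for n in("scene","top"):
    p,d=shot(n);C=cloud(n,d);U=np.stack([C[...,:2]@EX,C[...,:2]@EY],-1)*1000
    k=(C[...,2]>.035)&(C[...,2]<.08)&(U[...,1]>-200)&(U[...,1]<-140)&(U[...,0]>500)&(U[...,0]<600)
    if k.any(): print("tknob",U[k].mean(0),U[k].min(0),U[k].max(0),C[k][:,2].max())
```

```text
tcp uvz [ 538.5 -134.5] 109.2 relyaw 90.08 tilt [-180.   -0.] w 0.0873 t 35.45
 tray scene [512.7  14.6] [38.7 33.8] 0.04
 tray scene [512.4 -36.3] [37.1 33.9] 0.0401
 tray scene [571.3  13. ] [34.6 33.5] 0.0398
 tray scene [571.  -37.9] [35.2 31.5] 0.0399
 tray top [568.  -35.8] [32.5 30.9] 0.0399
 tray top [567.7  15.5] [31.4 30.8] 0.0397
 tray top [510.1  16.8] [33.5 30.9] 0.0399
 tray top [509.1 -34.2] [31.9 33.2] 0.0398
tknob [ 542.41924627 -156.77548308] [ 529.11270395 -165.17054177] [ 550.58776178 -149.05072069] 0.060812316142580314
```

Request:
{"op": "jog_arm", "data": {"motion": [[[-0.1,0.01,0,0,0,0,0],[-0.215,0.01,0,0,0,0,0],[-0.215,0.01,0.3,0,0,0,0],[-0.215,0.01,0.63,0,0,0,0],[-0.215,0.01,0.63,0,0,0,0.5]]], "grip_force": 20}}

```text
time_s: 36.25
tool_pos: [0.5313, -0.174, 0.0426]
tool_rot: [-179.6, -0.1, 88.2]
force: [-1.3, -0.6, 0.6]
grip_width: 0.084
grasp_force: 0.0
```

Request:
{"op": "jog_arm", "data": {"motion": [[[0,0,0,0,0,0,0.8],[0,0,0,0,0,0,1],[0,0,0,0,0,0,1],[0,0,0,0,0,0,1],[0,0,0,0,0,0,1]]]}}

```text
time_s: 36.75
tool_pos: [0.5354, -0.1734, 0.0474]
tool_rot: [179.9, 0.0, 88.3]
force: [-0.3, -0.8, -0.3]
grip_width: 0.047
grasp_force: 0.0
```

Request:
{"op": "jog_arm", "data": {"motion": [[[0,0,0,0,0,0,1],[0,0,0,0,0,0,1],[0,0,0,0,0,0,1],[0,0,0,0,0,0,1]]]}}

```text
time_s: 37.15
tool_pos: [0.5347, -0.1732, 0.0465]
tool_rot: [-180.0, 0.0, 88.3]
force: [-0.8, 0.0, 2.8]
grip_width: 0.0153
grasp_force: 20.2
```

```bash
python3 -c "
from h import *
tcp();print(env.get_obs()['force'])"
```

```text
tcp uvz [ 539.6 -157.3] 46.6 relyaw 89.99 tilt [-180.    0.] w 0.0153 t 37.35
[-1.09330564  0.30688444  1.87554327]
```

Request:
{"op": "jog_arm", "data": {"motion": [[[0.06,0,0,0,0,0,1],[0.16,0,0,0,0,0,1],[0.27,0,0,0,0,0,1],[0.38,0,0,0,0,0,1],[0.5,0,0,0,0,0,1]]]}}

```text
time_s: 37.85
tool_pos: [0.5364, -0.122, 0.0466]
tool_rot: [-180.0, 0.0, 88.3]
force: [-1.3, -2.9, 0.9]
grip_width: 0.0153
grasp_force: 20.0
```

Request:
{"op": "jog_arm", "data": {"motion": [[[0.1,0,0,0,0,0,1],[0.2,0,0,0,0,0,1],[0.3,0,0,0,0,0,1],[0.4,0,0,0,0,0,1],[0.5,0,0,0,0,0,1]]]}}

```text
time_s: 38.35
tool_pos: [0.5379, -0.0724, 0.0466]
tool_rot: [-180.0, 0.0, 88.3]
force: [-0.9, -1.5, -0.1]
grip_width: 0.0152
grasp_force: 20.0
```

Request:
{"op": "jog_arm", "data": {"motion": [[[0.1,0,0,0,0,0,1],[0.2,0,0,0,0,0,1],[0.3,0,0,0,0,0,1],[0.38,0,0,0,0,0,1],[0.44,0,0,0,0,0,1]]]}}

```text
time_s: 38.85
tool_pos: [0.5393, -0.0282, 0.0466]
tool_rot: [180.0, -0.0, 88.3]
force: [-1.0, -1.7, -0.3]
grip_width: 0.0151
grasp_force: 20.0
```

Request:
{"op": "jog_arm", "data": {"motion": [[[0.04,0,0,0,0,0,1],[0.07,0,0,0,0,0,1],[0.1,0,0,0,0,0,1],[0.1,0,0,0,0,0,1]]]}}

```text
time_s: 39.25
tool_pos: [0.5396, -0.0187, 0.0466]
tool_rot: [180.0, -0.0, 88.3]
force: [-0.8, -0.6, -1.0]
grip_width: 0.0152
grasp_force: 20.0
```

Request:
{"op": "jog_arm", "data": {"motion": [[[0.015,0,0,0,0,0,1],[0.03,0,0,0,0,0,1],[0.03,0,0,0,0,0,1]]]}}

```text
time_s: 39.55
tool_pos: [0.5397, -0.0162, 0.0466]
tool_rot: [180.0, -0.0, 88.3]
force: [-0.2, -0.8, -1.3]
grip_width: 0.0155
grasp_force: 20.0
```

Request:
{"op": "jog_arm", "data": {"motion": [[[0.015,0,0,0,0,0,1],[0.03,0,0,0,0,0,1],[0.03,0,0,0,0,0,1]]]}}

```text
time_s: 39.85
tool_pos: [0.5397, -0.0153, 0.0466]
tool_rot: [-180.0, 0.2, 88.2]
force: [-1.6, -5.3, 0.6]
grip_width: 0.0152
grasp_force: 20.0
```

Request:
{"op": "jog_arm", "data": {"motion": [[[0.02,0,0,0,0,0,1],[0.02,0,0,0,0,0,1],[0.02,0,0,0,0,0,1]]]}}

```text
time_s: 40.15
tool_pos: [0.5397, -0.0152, 0.0466]
tool_rot: [-180.0, 0.3, 88.2]
force: [-1.8, -8.2, 0.5]
grip_width: 0.0151
grasp_force: 20.0
```

Request:
{"op": "jog_arm", "data": {"motion": [[[0,0,0,0,0,0,0.5],[0,0,0,0,0,0,0.4],[0,0,0,0,0,0,0.4],[0,0,0,0,0,0,0.4]]]}}

```text
time_s: 40.55
tool_pos: [0.54, -0.0104, 0.0467]
tool_rot: [180.0, -0.0, 88.4]
force: [0.9, 0.0, 0.3]
grip_width: 0.0395
grasp_force: 0.0
```

Request:
{"op": "jog_arm", "data": {"motion": [[[0,0,-0.2,0,0,0,0.4],[0,0,-0.5,0,0,0,0.4],[0,0,-0.6,0,0,0,0.4]]]}}

```text
time_s: 40.85
tool_pos: [0.5415, -0.0104, 0.1091]
tool_rot: [179.8, -0.0, 88.3]
force: [0.7, 0.6, 0.4]
grip_width: 0.0513
grasp_force: 0.0
```

Request:
{"op": "jog_arm", "data": {"motion": [[[-0.3,0,-0.3,0,0,0,0.4],[-0.6,0,-0.6,0,0,0,0.4],[-0.8,0,-1,0,0,0,0.4],[-0.8,0,-1,0,0,0,0.6],[-0.8,0,-1,0,0,0,0.8]]]}}

```text
time_s: 41.35
tool_pos: [0.5378, -0.0916, 0.207]
tool_rot: [179.9, 0.0, 88.2]
force: [0.1, 1.1, 0.3]
grip_width: 0.043
grasp_force: 0.0
```

Request:
{"op": "jog_arm", "data": {"motion": [[[0,0,-0.3,0,0,0,1],[0,0,-0.6,0,0,0,1],[0,0,-1,0,0,0,1],[0,0,-1,0,0,0,1],[0,0,-1,0,0,0,1]]]}}

```text
time_s: 41.85
tool_pos: [0.5374, -0.09, 0.3058]
tool_rot: [-180.0, -0.0, 88.4]
force: [0.2, -0.1, -0.4]
grip_width: 0.005
grasp_force: 0.0
```

Run:
```python
from h import *
tcp(); np.set_printoptions(precision=2,suppress=True)
for n in("scene","top"):
    p,d=shot(n);C=cloud(n,d);U=np.stack([C[...,:2]@EX,C[...,:2]@EY],-1)*1000
    k=(C[...,2]>.035)&(C[...,2]<.075)&(U[...,1]>-30)&(U[...,1]<25)&(U[...,0]>500)&(U[...,0]<600)
    if k.any(): print("tknob",U[k].mean(0),U[k].min(0),U[k].max(0),C[k][:,2].max())
    k=(C[...,2]>.15)&(C[...,2]<.2)&(U[...,1]>228)&(U[...,1]<280)&(U[...,0]>590)&(U[...,0]<680)
    if k.any(): print("pad",U[k].mean(0),U[k].min(0),U[k].max(0),np.median(C[k][:,2]))
    k=(C[...,2]>.055)&(C[...,2]<.2)&(U[...,1]>90)&(U[...,1]<200)&(U[...,0]>480)&(U[...,0]<590); print("hood",np.median(C[k][:,2]))
    cv2.imwrite(f"pics/{n}home.png",cv2.resize(p[170:330,200:500] if n=="scene" else p[180:380,100:400],None,fx=2.6,fy=2.6)[:,:,::-1])
```

```text
tcp uvz [539.1 -74.6] 304.7 relyaw 90.06 tilt [-179.8   -0. ] w 0.001 t 42.05
tknob [542.25   0.62] [529.49  -6.83] [549.5    8.31] 0.061027449926756905
pad [636.82 244.11] [622.41 228.52] [647.55 259.33] 0.16214635128581567
hood 0.14666972430612046
tknob [538.44   2.37] [532.47  -4.11] [545.64   8.81] 0.06339223432092167
pad [634.8  245.98] [622.05 228.39] [647.65 261.38] 0.16156233200348358
hood 0.1462859489406214
```

View pics/scenehome.png

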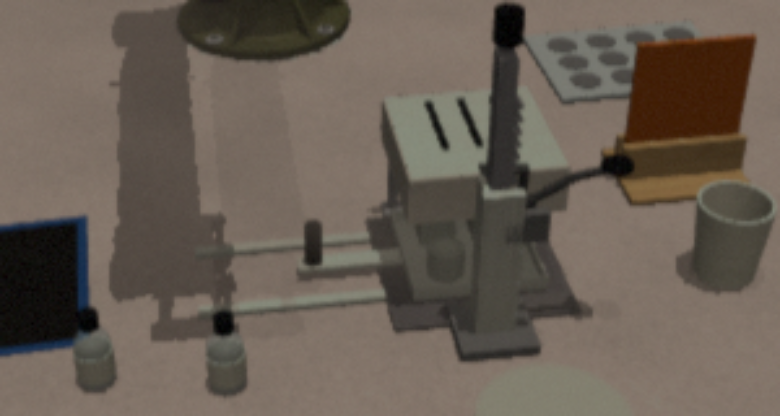

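The tray is home, with its knob at (313,243). The discs are visible under the raised hood at (445,258), and the pad is at (617,165), so I'll press it next.

Request:
{"op": "jog_arm", "data": {"motion": [[[0.3,0,0,0,0,0,1],[0.6,0,0,0,0,0,1],[0.806,0,0,0,0,0,1],[0.806,0,0,0,0,0,1]]]}}

```text
time_s: 42.55
tool_pos: [0.5395, -0.0064, 0.3065]
tool_rot: [-180.0, -0.1, 88.7]
force: [-0.0, 0.6, -0.7]
grip_width: 0.0005
grasp_force: 0.0
```

Request:
{"op": "jog_arm", "data": {"motion": [[[0.3,0,0,0,0,0,1],[0.6,0,0,0,0,0,1],[0.806,0,0,0,0,0,1],[0.806,0,0,0,0,0,1]]]}}

```text
time_s: 42.95
tool_pos: [0.5418, 0.0727, 0.3064]
tool_rot: [-180.0, -0.1, 88.6]
force: [-0.0, 0.1, -0.1]
grip_width: 0.0004
grasp_force: 0.0
```

Request:
{"op": "jog_arm", "data": {"motion": [[[0.3,0,0,0,0,0,1],[0.6,0,0,0,0,0,1],[0.806,0,0,0,0,0,1],[0.806,0,0,0,0,0,1]]]}}

```text
time_s: 43.35
tool_pos: [0.5443, 0.1521, 0.3062]
tool_rot: [-180.0, -0.1, 88.5]
force: [-0.3, 0.2, -0.6]
grip_width: 0.0002
grasp_force: 0.0
```

Request:
{"op": "jog_arm", "data": {"motion": [[[0.3,0,0,0,0,0,1],[0.6,0,0,0,0,0,1],[0.806,0,0,0,0,0,1],[0.806,0,0,0,0,0,1]]]}}

```text
time_s: 43.75
tool_pos: [0.5469, 0.2319, 0.3061]
tool_rot: [-179.9, -0.0, 88.4]
force: [0.2, -0.5, -0.2]
grip_width: 0.0004
grasp_force: 0.0
```

Request:
{"op": "jog_arm", "data": {"motion": [[[0,0.3,0,0,0,0,1],[0,0.6,0,0,0,0,1],[0,0.955,0,0,0,0,1],[0,0.955,0,0,0,0,1],[0,0.955,0,0,0,0,1]]]}}

```text
time_s: 44.25
tool_pos: [0.6436, 0.2249, 0.3051]
tool_rot: [-179.9, 0.1, 88.1]
force: [-0.7, 0.5, -0.8]
grip_width: 0.0004
grasp_force: 0.0
```

```bash
python3 -c "
from h import *
tcp();print(env.get_obs()['qpos'])"
```

```text
tcp uvz [635.1 246. ] 306.7 relyaw 89.96 tilt [1.799e+02 1.000e-01] w 0.0007 t 44.45
[ 13.89640472  30.26294514 -55.42782129  70.10632692  24.59693496
  91.42439498 -38.55366417]
```

Request:
{"op": "jog_arm", "data": {"motion": [[[0,0,0.3,0,0,0,1],[0,0,0.6,0,0,0,1],[0,0,0.9,0,0,0,1],[0,0,0.9,0,0,0,1]]]}}

```text
time_s: 44.85
tool_pos: [0.6401, 0.2263, 0.2128]
tool_rot: [-179.7, 0.2, 88.3]
force: [-0.9, -1.0, 1.0]
grip_width: 0.0003
grasp_force: 0.0
```

Request:
{"op": "jog_arm", "data": {"motion": [[[0,0,0.2,0,0,0,1],[0,0,0.37,0,0,0,1],[0,0,0.37,0,0,0,1],[0,0,0.37,0,0,0,1]]]}}

```text
time_s: 45.25
tool_pos: [0.6426, 0.2282, 0.1804]
tool_rot: [180.0, 0.0, 88.3]
force: [0.3, 0.2, 0.1]
grip_width: 0.0001
grasp_force: 0.0
```

Request:
{"op": "jog_arm", "data": {"motion": [[[0,0,0.05,0,0,0,1],[0,0,0.1,0,0,0,1],[0,0,0.15,0,0,0,1],[0,0,0.2,0,0,0,1],[0,0,0.25,0,0,0,1]]]}}

```text
time_s: 45.75
tool_pos: [0.6432, 0.2334, 0.1575]
tool_rot: [179.7, -0.5, 88.5]
force: [0.3, 7.7, 5.8]
grip_width: 0.0002
grasp_force: 3.8
```

Request:
{"op": "jog_arm", "data": {"motion": [[[0,0,0.04,0,0,0,1],[0,0,0.07,0,0,0,1],[0,0,0.07,0,0,0,1],[0,0,0.07,0,0,0,1],[0,0,0.07,0,0,0,1]]]}}

```text
time_s: 46.25
tool_pos: [0.6432, 0.2346, 0.151]
tool_rot: [179.7, -0.6, 88.5]
force: [0.6, 8.5, 6.7]
grip_width: 0.0005
grasp_force: 4.1
```

```bash
cat >> h.py <<'E'
def hood():
    for n in("scene","top"):
        p,d=shot(n);C=cloud(n,d);U=np.stack([C[...,:2]@EX,C[...,:2]@EY],-1)*1000
        k=(C[...,2]>.055)&(C[...,2]<.2)&(U[...,1]>90)&(U[...,1]<200)&(U[...,0]>480)&(U[...,0]<590); print("hood",n,np.median(C[k][:,2]),k.sum())
E
python3 -c "
from h import *
tcp();hood();print(env.get_obs()['force'])"
```

```text
tcp uvz [636.  253.5] 151.0 relyaw 90.2 tilt [179.7  -0.6] w 0.0006 t 46.45
hood scene 0.07925453780207875 730
hood top 0.07451905770542355 32
[0.57499626 8.62374542 5.62490394]
```

Request:
{"op": "jog_arm", "data": {"motion": [[[0,0,0.01,0,0,0,1],[0,0,0.01,0,0,0,1],[0,0,0.01,0,0,0,1],[0,0,0.01,0,0,0,1],[0,0,0.01,0,0,0,1]]]}}

```text
time_s: 47.05
tool_pos: [0.6432, 0.2347, 0.15]
tool_rot: [179.7, -0.6, 88.5]
force: [1.2, 8.5, 5.9]
grip_width: 0.0007
grasp_force: 4.2
```

Request:
{"op": "jog_arm", "data": {"motion": [[[0,0,0,0,0,0,1],[0,0,0,0,0,0,1],[0,0,0,0,0,0,1],[0,0,0,0,0,0,1],[0,0,0,0,0,0,1]]]}}

```text
time_s: 47.55
tool_pos: [0.6432, 0.2347, 0.15]
tool_rot: [179.7, -0.6, 88.5]
force: [1.8, 8.6, 5.4]
grip_width: 0.0004
grasp_force: 4.2
```

```bash
python3 -c "
from h import *
hood();p,d=shot('scene');cv2.imwrite('pics/press.png',cv2.resize(p[150:330,280:560],None,fx=2.5,fy=2.5)[:,:,::-1])"
```

```text
hood scene 0.07580300394800904 734
hood top 0.07469091737059219 34
```

View pics/press.png

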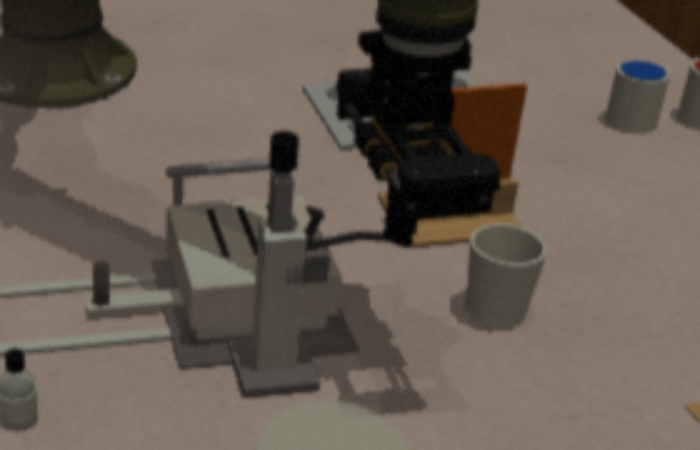

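The hood is fully down, with its top at z ≈ 0.075 and the gripper holding the pad at (400,238). The cup and bottles are untouched. Next is the shield.

Request:
{"op": "jog_arm", "data": {"motion": [[[0,0,-0.2,0,0,0,1],[0,0,-0.5,0,0,0,1],[0,0,-0.9,0,0,0,1],[0,0,-0.9,0,0,0,1]]], "grip_force": 30}}

```text
time_s: 48.1
tool_pos: [0.6447, 0.2302, 0.2433]
tool_rot: [179.5, -0.2, 88.3]
force: [0.7, 0.6, -0.0]
grip_width: 0.0003
grasp_force: 0.0
```

Request:
{"op": "jog_arm", "data": {"motion": [[[0,0,-0.3,0,0,0,1],[0,0,-0.6,0,0,0,1],[0,0,-0.6,0,0,0,0.5]]]}}

```text
time_s: 48.4
tool_pos: [0.6438, 0.2296, 0.3013]
tool_rot: [179.6, -0.2, 88.3]
force: [-0.7, 0.9, 0.2]
grip_width: 0.0035
grasp_force: 0.0
```

Request:
{"op": "jog_arm", "data": {"motion": [[[0.16,-0.23,0,0,0,0,0.5],[0.33,-0.46,0,0,0,0,0.5],[0.495,-0.687,0,0,0,0,0.5],[0.495,-0.687,0,0,0,0,0.5]]]}}

```text
time_s: 48.8
tool_pos: [0.5711, 0.284, 0.2968]
tool_rot: [-179.9, -0.0, 88.7]
force: [-0.2, 0.4, -0.6]
grip_width: 0.0326
grasp_force: 0.0
```

Request:
{"op": "jog_arm", "data": {"motion": [[[0.16,-0.23,0,0,0,0,0.5],[0.33,-0.46,0,0,0,0,0.5],[0.495,-0.687,0,0,0,0,0.5],[0.495,-0.687,0,0,0,0,0.5]]]}}

```text
time_s: 49.2
tool_pos: [0.5043, 0.3347, 0.2968]
tool_rot: [-180.0, -0.0, 88.7]
force: [-0.1, 0.6, 0.4]
grip_width: 0.0437
grasp_force: 0.0
```

Request:
{"op": "jog_arm", "data": {"motion": [[[0.16,-0.23,0,0,0,0,0.5],[0.33,-0.46,0,0,0,0,0.5],[0.495,-0.687,0,0,0,0,0.5],[0.495,-0.687,0,0,0,0,0.5],[0.495,-0.687,0,0,0,0,0.5]]]}}

```text
time_s: 49.7
tool_pos: [0.4416, 0.3823, 0.2964]
tool_rot: [179.9, 0.1, 88.3]
force: [0.4, -0.2, 0.6]
grip_width: 0.0437
grasp_force: 0.0
```

Run:
```python
from h import *
tcp(); hood(); np.set_printoptions(precision=1,suppress=True)
for n in("scene","top"):
    p,d=shot(n);C=cloud(n,d);U=np.stack([C[...,:2]@EX,C[...,:2]@EY],-1)*1000; q=p.astype(int)
    o=(q[...,0]>q[...,2]*2+20)&(C[...,2]>.06)&(C[...,2]<.17)&(U[...,1]>300)&(U[...,1]<480)
    if o.sum()<20: print(n,"few");continue
    P=np.c_[U[o],C[o][:,2]*1000]; t=P[P[:,2]>150]; print(n,"all",P.min(0),P.max(0),"top",t.mean(0),t.min(0),t.max(0),"slope",np.polyfit(P[:,1],P[:,0],1)[0])
    cv2.imwrite(f"pics/{n}sh.png",p[:,:,::-1])
print(env.get_obs()["qpos"])
```

```text
tcp uvz [431.1 394.4] 296.2 relyaw 89.85 tilt [-180.    0.] w 0.0436 t 49.9
hood scene 0.07578578438433925 715
hood top 0.07524318228290838 1952
scene all [423.2 333.7  60.1] [437.  452.9 160.3] top [430.7 394.5 154.4] [426.1 334.4 150.1] [435.9 452.1 160.3] slope -0.007118066761895128
top all [425.9 334.5  60.4] [432.5 451.6 163.8] top [429.  387.6 157.3] [426.  334.5 150.7] [432.5 444.7 163.8] slope -0.009408891362477195
[  7.2  18.4 -62.8  85.9  16.3  85.6 -57.4]
```

Request:
{"op": "jog_arm", "data": {"motion": [[[0,-0.013,0.3,0,0,0,0.5],[0,-0.013,0.6,0,0,0,0.5],[0,-0.013,0.9,0,0,0,0.5],[0,-0.013,0.9,0,0,0,0.5],[0,-0.013,0.9,0,0,0,0.5]]]}}

```text
time_s: 50.6
tool_pos: [0.4397, 0.3828, 0.207]
tool_rot: [-180.0, -0.0, 88.3]
force: [0.1, -0.4, 0.7]
grip_width: 0.0432
grasp_force: 0.0
```

Request:
{"op": "jog_arm", "data": {"motion": [[[0,0,0.2,0,0,0,0.5],[0,0,0.4,0,0,0,0.5],[0,0,0.6,0,0,0,0.5],[0,0,0.6,0,0,0,0.5],[0,0,0.6,0,0,0,0.8]]]}}

```text
time_s: 51.1
tool_pos: [0.4403, 0.3836, 0.1484]
tool_rot: [179.9, -0.1, 88.3]
force: [0.6, 0.1, 0.5]
grip_width: 0.0403
grasp_force: 0.0
```

Request:
{"op": "jog_arm", "data": {"motion": [[[0,0,0,0,0,0,0.9],[0,0,0,0,0,0,1],[0,0,0,0,0,0,1],[0,0,0,0,0,0,1],[0,0,0,0,0,0,1]]]}}

```text
time_s: 51.6
tool_pos: [0.4398, 0.3828, 0.1468]
tool_rot: [180.0, -0.0, 88.3]
force: [-0.8, -1.1, 0.8]
grip_width: 0.0059
grasp_force: 30.0
```

```bash
python3 -c "
from h import *
tcp();print(env.get_obs()['force'],env.get_obs()['grasp_force'])"
```

```text
tcp uvz [428.1 395.7] 146.8 relyaw 89.99 tilt [180.   0.] w 0.0056 t 51.8
[1.00637704 0.65161209 2.02465269] 29.997633090242743
```

Request:
{"op": "jog_arm", "data": {"motion": [[[0,0,-0.1,0,0,0,1],[0,0,-0.3,0,0,0,1],[0,0,-0.6,0,0,0,1],[0,0,-0.9,0,0,0,1]]]}}

```text
time_s: 52.2
tool_pos: [0.4391, 0.3825, 0.2375]
tool_rot: [-179.9, 0.0, 88.3]
force: [1.3, 0.3, -1.1]
grip_width: 0.006
grasp_force: 30.0
```

Request:
{"op": "jog_arm", "data": {"motion": [[[0,0,-0.3,0,0,0,1],[0,0,-0.6,0,0,0,1],[0,0,-0.7,0,0,0,1],[0,0,-0.7,0,0,0,1]]]}}

```text
time_s: 52.6
tool_pos: [0.4398, 0.3834, 0.3078]
tool_rot: [179.9, -0.1, 88.3]
force: [-0.8, 0.5, -1.5]
grip_width: 0.0054
grasp_force: 30.0
```

Run:
```python
from h import *
np.set_printoptions(precision=1,suppress=True)
tcp()
for n in("scene","top"):
    p,d=shot(n);C=cloud(n,d);U=np.stack([C[...,:2]@EX,C[...,:2]@EY],-1)*1000; z=C[...,2]*1000
    k=(z>88)&(z<115)&(U[...,0]>430)&(U[...,0]<466)&(U[...,1]>50)&(U[...,1]<240)
    P=np.c_[U[k],z[k]]; print(n,len(P),"mean",P.mean(0),"v pct",np.percentile(P[:,1],[0,1,3,50,97,99,100]),"u pct",np.percentile(P[:,0],[2,50,98]),"ztop",np.percentile(P[:,2],95),"slope",np.polyfit(P[:,1],P[:,0],1)[0])
    k=(z>60)&(z<85)&(U[...,0]>466)&(U[...,0]<612)&(U[...,1]>50)&(U[...,1]<240); P=U[k]; print(" hood v",np.percentile(P[:,1],[0.5,99.5]),"u",np.percentile(P[:,0],[.5,99.5]))
    cv2.imwrite(f"pics/bar_{n}.png",cv2.resize(p[170:290,330:500] if n=="scene" else p[200:350,180:330],None,fx=4,fy=4)[:,:,::-1])
```

```text
tcp uvz [427.7 395.1] 305.2 relyaw 90.0 tilt [-179.9    0.1] w 0.0059 t 52.8
scene 209 mean [452.  129.2 102.5] v pct [ 78.1  80.4  82.3 128.2 181.2 182.  186.6] u pct [445.3 452.4 457. ] ztop 107.48225434092038 slope -0.0018489403413581866
 hood v [ 75.4 214.7] u [470.8 611.1]
top 278 mean [450.  146.9 104.5] v pct [ 81.   82.6  85.4 147.3 209.1 211.7 215.1] u pct [444.5 449.7 456. ] ztop 108.95449102469348 slope -0.0035601340067693554
 hood v [ 77.7 216.3] u [470.3 609.5]
```

View pics/bar_top.png

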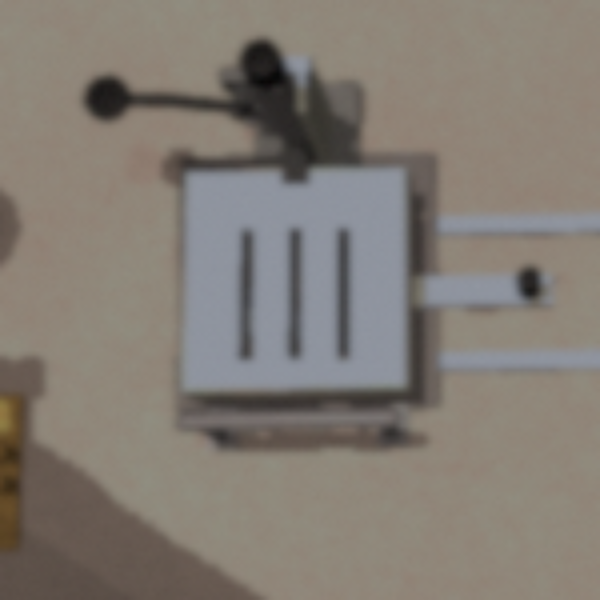

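The bar runs just in front of the hood, roughly (205,430)-(410,435) in this crop. Its measured centre is at u = 450.5, v = 146.

Request:
{"op": "jog_arm", "data": {"motion": [[[-0.25,0.02,0,0,0,0,1],[-0.5,0.04,0,0,0,0,1],[-0.825,0.065,0,0,0,0,1],[-0.825,0.065,0,0,0,0,1]]]}}

```text
time_s: 53.3
tool_pos: [0.4455, 0.2945, 0.3055]
tool_rot: [180.0, 0.3, 87.8]
force: [0.4, -0.6, -1.0]
grip_width: 0.0058
grasp_force: 30.0
```

Request:
{"op": "jog_arm", "data": {"motion": [[[-0.25,0.02,0,0,0,0,1],[-0.5,0.04,0,0,0,0,1],[-0.825,0.065,0,0,0,0,1],[-0.825,0.065,0,0,0,0,1]]]}}

```text
time_s: 53.7
tool_pos: [0.4487, 0.2126, 0.3059]
tool_rot: [180.0, 0.2, 87.9]
force: [1.0, 0.5, -1.6]
grip_width: 0.0063
grasp_force: 30.0
```

Request:
{"op": "jog_arm", "data": {"motion": [[[-0.25,0.02,0,0,0,0,1],[-0.5,0.04,0,0,0,0,1],[-0.825,0.065,0,0,0,0,1],[-0.825,0.065,0,0,0,0,1],[-0.825,0.065,0,0,0,0,1]]]}}

```text
time_s: 54.2
tool_pos: [0.4516, 0.1352, 0.3063]
tool_rot: [-180.0, -0.0, 88.3]
force: [-0.5, 0.4, -1.6]
grip_width: 0.0058
grasp_force: 30.0
```

Request:
{"op": "jog_arm", "data": {"motion": [[[0,0,0,0.03,0,0,1],[0,0,0,0.06,0,0,1],[0,0,0,0.0889,0,0,1],[0,0,0,0.0889,0,0,1],[0,0,0,0.0889,0,0,1]]]}}

```text
time_s: 54.7
tool_pos: [0.4516, 0.1366, 0.3061]
tool_rot: [-164.0, -0.2, 88.5]
force: [-0.5, 1.4, -1.8]
grip_width: 0.0055
grasp_force: 30.0
```

```bash
cat >> h.py <<'E'
def panel(f=None):
    for n in("scene","top"):
        p,d=shot(n,f and n+f);C=cloud(n,d);U=np.stack([C[...,:2]@EX,C[...,:2]@EY],-1)*1000; q=p.astype(int); z=C[...,2]*1000
        o=(q[...,0]>q[...,2]*2+20)&(z>3)&(z<330)&(U[...,1]>50)&(U[...,1]<250)&(U[...,0]>370)&(U[...,0]<520)
        if o.sum()<20: print(n,"few");continue
        P=np.c_[U[o],z[o]]; c,*_=np.linalg.lstsq(np.c_[P[:,1:],np.ones(len(P))],P[:,0],rcond=None)
        print(n,o.sum(),"mean",P.mean(0),"min",np.percentile(P,1,0),"max",np.percentile(P,99,0),"du/dv",c[0],"tilt",np.degrees(np.arctan(c[1])),"u at z0",c[2]+c[0]*146)
E
python3 - <<'E'
from h import *
np.set_printoptions(precision=2,suppress=True)
tcp(); panel(); o=env.get_obs(); print(o["qpos"],R.from_euler("xyz",o["tool_rot"],degrees=True).as_matrix())
E
```

```text
tcp uvz [446.9 149.5] 307.3 relyaw 90.12 tilt [-164.2    0.1] w 0.0059 t 54.9
scene 2002 mean [429.81 143.53 243.58] min [409.86  89.45 178.01] max [450.67 203.49 316.44] du/dv -0.003419291611425944 tilt 15.859549676171325 u at z0 360.6055963724697
top few
[ 33.56  13.31 -58.01  89.01   4.32  98.18 -26.78] [[ 0.03  0.96 -0.27]
 [ 1.   -0.03  0.01]
 [-0.   -0.27 -0.96]]
```

Request:
{"op": "jog_arm", "data": {"motion": [[[-0.013,0.083,0.288,0,0,0,1],[-0.013,0.166,0.577,0,0,0,1],[-0.013,0.248,0.865,0,0,0,1],[-0.013,0.248,0.865,0,0,0,1]]]}}

```text
time_s: 55.4
tool_pos: [0.4495, 0.1322, 0.2141]
tool_rot: [-163.7, 0.1, 88.3]
force: [0.1, -0.5, -1.8]
grip_width: 0.0061
grasp_force: 30.0
```

Request:
{"op": "jog_arm", "data": {"motion": [[[0,0.05,0.18,0,0,0,1],[0,0.1,0.36,0,0,0,1],[0,0.15,0.54,0,0,0,1],[0,0.207,0.721,0,0,0,1],[0,0.207,0.721,0,0,0,1]]]}}

```text
time_s: 55.9
tool_pos: [0.4512, 0.1329, 0.1415]
tool_rot: [-163.9, 0.1, 88.3]
force: [-0.6, 0.1, -1.9]
grip_width: 0.0058
grasp_force: 30.0
```

Run:
```python
from h import *
np.set_printoptions(precision=2,suppress=True)
tcp(); panel(); o=env.get_obs(); print(o["force"])
p,d=shot('scene');cv2.imwrite('pics/lean.png',cv2.resize(p[150:300,300:480],None,fx=4,fy=4)[:,:,::-1])
```

```text
tcp uvz [448.2 147. ] 143.1 relyaw 89.98 tilt [-164.1   -0. ] w 0.0058 t 56.1
scene 657 mean [435.35 131.51  93.7 ] min [419.12  88.08  44.9 ] max [454.29 189.71 153.86] du/dv 0.002121633683608235 tilt 16.30972206002997 u at z0 407.9660226464062
top 20 mean [441.94 193.25 185.74] min [431.54 181.91 119.58] max [453.7  204.01 228.9 ] du/dv 1.654835023704389 tilt 12.685761898595262 u at z0 321.93265983165537
[ 0.25  0.46 -1.42]
```

View pics/lean.png

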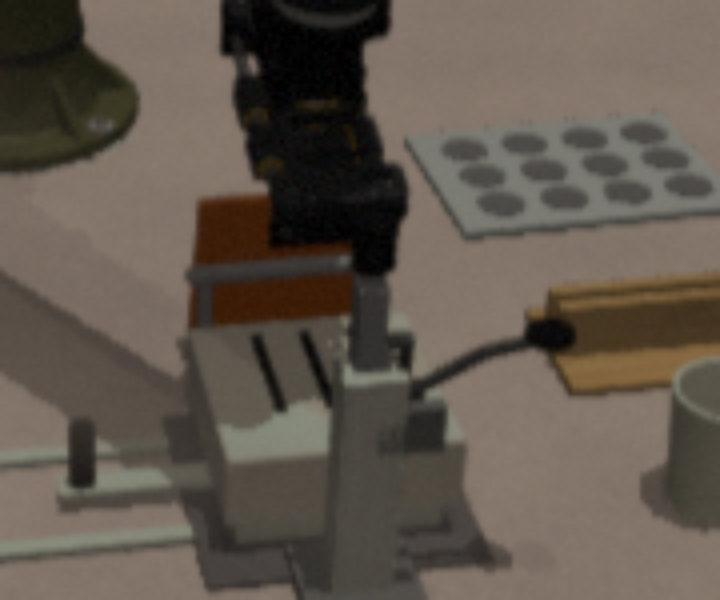

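The panel is held tilted in front of the bar, whose visible part is (190,272)-(350,262). Now I'll lower it until the foot touches.

Request:
{"op": "jog_arm", "data": {"motion": [[[0,0.01,0.035,0,0,0,1],[0,0.018,0.065,0,0,0,1],[0,0.018,0.065,0,0,0,1],[0,0.018,0.065,0,0,0,1]]]}}

```text
time_s: 56.65
tool_pos: [0.4515, 0.1335, 0.1347]
tool_rot: [-164.0, 0.0, 88.3]
force: [0.3, -1.1, -1.3]
grip_width: 0.0054
grasp_force: 30.0
```

Request:
{"op": "jog_arm", "data": {"motion": [[[0,0.004,0.013,0,0,0,1],[0,0.004,0.013,0,0,0,1],[0,0.004,0.013,0,0,0,1]]]}}

```text
time_s: 56.95
tool_pos: [0.452, 0.1334, 0.1341]
tool_rot: [-164.0, 0.0, 88.3]
force: [1.0, -2.0, 4.5]
grip_width: 0.0055
grasp_force: 30.0
```

Request:
{"op": "jog_arm", "data": {"motion": [[[0,0.003,0.01,0,0,0,1],[0,0.003,0.01,0,0,0,1],[0,0.003,0.01,0,0,0,1]]]}}

```text
time_s: 57.25
tool_pos: [0.4524, 0.1334, 0.1338]
tool_rot: [-164.1, 0.0, 88.3]
force: [1.0, -3.3, 10.8]
grip_width: 0.0058
grasp_force: 30.1
```

Request:
{"op": "jog_arm", "data": {"motion": [[[0,-0.003,-0.01,0,0,0,1],[0,-0.003,-0.01,0,0,0,1]]]}}

```text
time_s: 57.45
tool_pos: [0.452, 0.1334, 0.134]
tool_rot: [-164.0, 0.0, 88.3]
force: [0.2, -2.6, 6.9]
grip_width: 0.0058
grasp_force: 30.0
```

Request:
{"op": "jog_arm", "data": {"motion": [[[0,0,0,0,0,0,0.9],[0,0,0,0,0,0,0.85],[0,0,0,0,0,0,0.75],[0,0,0,0,0,0,0.65],[0,0,0,0,0,0,0.65]]]}}

```text
time_s: 57.95
tool_pos: [0.4515, 0.1336, 0.1333]
tool_rot: [-164.0, 0.0, 88.3]
force: [0.1, -0.3, 0.7]
grip_width: 0.0273
grasp_force: 0.0
```

Request:
{"op": "jog_arm", "data": {"motion": [[[0,0,0,0,0,0,0.65],[0,0,0,0,0,0,0.65],[0,0,-0.15,0,0,0,0.65],[0,0,-0.4,0,0,0,0.65],[0,0,-0.7,0,0,0,0.65]]]}}

```text
time_s: 58.45
tool_pos: [0.4709, 0.1328, 0.2021]
tool_rot: [-163.9, 0.0, 88.3]
force: [1.0, 0.0, 0.1]
grip_width: 0.0302
grasp_force: 0.0
```

Request:
{"op": "jog_arm", "data": {"motion": [[[0,0,-0.3,0,0,0,0.65],[0,0,-0.6,0,0,0,0.65],[0,0,-0.9,0,0,0,0.65],[0,0,-0.9,0,0,0,0.65]]]}}

```text
time_s: 58.85
tool_pos: [0.4983, 0.133, 0.2918]
tool_rot: [-164.4, -0.1, 88.2]
force: [0.2, 0.4, 0.2]
grip_width: 0.0306
grasp_force: 0.0
```

Request:
{"op": "jog_arm", "data": {"motion": [[[-0.3,0,0,0,0,0,0.65],[-0.6,0,0,0,0,0,0.65],[-1,0,0,0,0,0,0.65],[-1,0,0,0,0,0,0.65]]]}}

```text
time_s: 59.25
tool_pos: [0.4932, 0.0256, 0.287]
tool_rot: [-164.0, 0.2, 87.8]
force: [-0.1, -1.2, -0.4]
grip_width: 0.0307
grasp_force: 0.0
```

Request:
{"op": "jog_arm", "data": {"motion": [[[-0.3,0,0,0,0,0,0.65],[-0.6,0,0,0,0,0,0.65],[-1,0,0,0,0,0,0.65],[-1,0,0,0,0,0,0.65]]]}}

```text
time_s: 59.65
tool_pos: [0.4895, -0.0742, 0.2869]
tool_rot: [-163.9, 0.2, 87.7]
force: [0.2, -0.4, 0.2]
grip_width: 0.0303
grasp_force: 0.0
```

Run:
```python
from h import *
np.set_printoptions(precision=2,suppress=True)
tcp(); panel("fin"); hood()
```

```text
tcp uvz [491.5 -53.6] 287.3 relyaw 89.89 tilt [-164.   -0.] w 0.0307 t 59.85
scene 760 mean [441.95 139.47 101.54] min [423.55  87.6   49.53] max [457.66 190.29 144.73] du/dv -0.002030764669542364 tilt 17.708229831194316 u at z0 409.51685138855316
top 1187 mean [433.92 144.94  85.86] min [409.16  87.46   8.22] max [456.95 201.83 146.46] du/dv -0.006095095525448698 tilt 17.211739572694324 u at z0 407.31743888534106
hood scene 0.07581229344362594 707
hood top 0.07525684244985642 1950
```

View pics/scenefin.png

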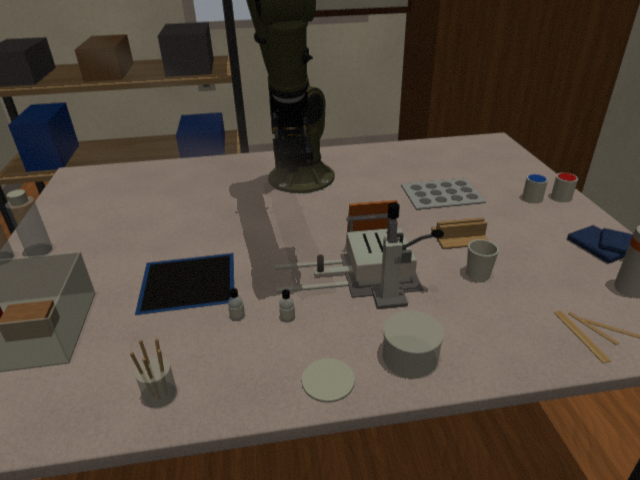

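View pics/topfin.png

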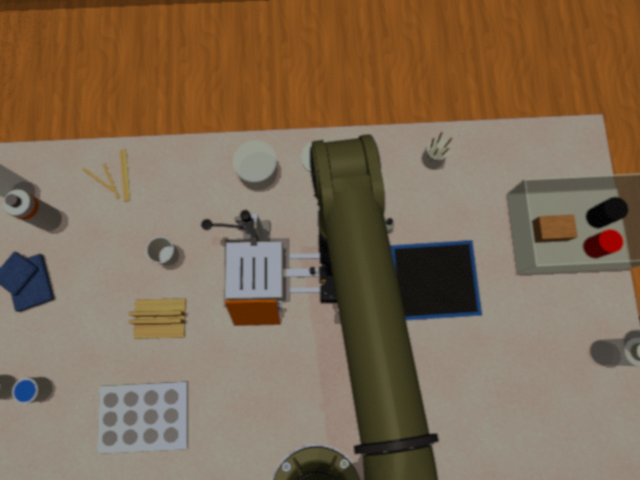

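The final views show the shield leaning squarely on the bar: (375,215) in the scene view, (253,312) in the top view, at about 17.5°. The hood is down, the tray is home, the mat is empty, and the bottles at (236,305) and (287,306) and the cup at (481,260) haven't moved.

```bash
python3 -c "
from cell import env
print(env.sign_off())"
```

```text
the job is handed in; nothing more can be done
None
```

The job is handed in at about 60 s: the hood was raised to the sixth tooth, all four castings went into the tray and home, the hood is lowered fully over them, the shield leans centred on the front bar, and the bottles and cup were left alone.

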